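# Put the cordless irons on charge and clip up the pumps

## Robot

A 7-joint arm with a two-finger parallel gripper is mounted at the origin on the work surface. World frame = base frame: x ahead of the robot, y to its left, z up, the work surface at z = 0. Lengths are in m, angles in rad, forces in N, time in s.
With the tool pointing down it reaches from about 0.425 to 0.875 m from the base axis. Payload 9.9 kg.
Tool frame: the origin (TCP) lies on the centre line of the jaws, within the pads' length; the fingertips stand 11 mm ahead of it and the grasp point (between the pads) lies 8 mm behind it; z points along the fingers, y is the line along which they close (so a half turn about z gives the same grasp; the last joint's range is limited). The gripper opens to 85 mm and grips with 20 to 120 N. Pads are 22 mm wide; open, the fingers measure 114 mm over their backs; the gripper's body (76 mm by 85 mm) begins 54 mm behind the grasp point. The pads swing forward as they close: fully open they stand 13 mm farther back than shut.
Start: joints at [1.243, 0.576, 0.025, 1.437, -0.015, 1.129, -0.057], TCP at [0.163, -0.655, 0.242] pointing down, gripper open.
Joint ranges: [-2.76, 2.76], [-0.34, 2.15], [-1.52, 1.57], [0.19, 2.46], [-1.09, 4.23], [0.17, 1.99], [-2.82, 2.82]. Speed limits (rad/s): [2.22, 2.22, 3.01, 3.01, 3.14, 3.14, 3.14].

## Interface

Orientations are given as a rotation vector (axis times angle).
In Python, from station import monitor, viewer, order gives the robot as it stands. The module is installed in compiled form; this text tells all that it offers.
- The arm moves only by the tool send_rows, never from a script. Its argument "increments" is a list that holds one entry, the list of rows, each a list of 7 numbers: the finger opening in m, from 0 to 0.0854, then the shift along the world's x, y, z in m, then the turn, a rotation vector about the world's x, y, z in degrees. In form: [[[jaw, x, y, z, rx, ry, rz], ...]]. A call has 1 to 20 rows; each row is the pose to reach, as a shift and turn from the pose commanded when the call began; what a row does not reach only later rows make up. A row lasts 1/10 s, in which the tool goes at most 50 mm and 8.59 degrees, less where a joint would pass 70% of its speed; a pose out of reach is approached as far as the arm can. A call with a gripper value outside its range is refused whole. The fingers move at their own pace and stop on an object; "grip_force" is the grip in N (left out, the last holds). Time passes only in rows, so rows that repeat a pose let the fingers close. It gives the time, the measured TCP pose, the force, the opening and the grip force at its end, in the units of the state.
- monitor.read_state(): the state, without advancing time (a new reading comes with each control period).
- viewer.grab_frame(name): name is "side" or "top" or "wrist"; returns the picture (384x512x3 uint8, blue, green, red); there is no depth.
- viewer.get_calibration(name): a dict with "mtx" (3x3 intrinsics, pixels), "R" (3x3) and "t" (3): a world point X has camera coordinates R X + t. Camera axes: x right, y down, z forward; pixel columns grow to the right and rows downward; lengths in m; the calibration is good to about 2 mm. A picture is of the moment at which its call begins: read the wrist's pose just before it. get_calibration takes no time and is no camera call; for the wrist camera it gives the pose at the moment of the call.
- order.close_job(): hands the job in; it is judged then, once.
The state is a dict: "clock": time; "joint_pos": joint angles; "joint_velocities": joint speeds; "effort": joint torques, N m; "tool_pos": TCP position; "ee_rot": TCP orientation; "ft_force": force on the tool from outside, world axes, zero at the start; "moment": the same for the moment, N m; "opening": opening from 0.0 (shut) to 1.0 (fully open); "grasp_force": force on a finger pad.
Only numpy, scipy, OpenCV 4.12 (cv2) and the standard library are available. Lean on these libraries where they do the work, as an engineer would, in place of code of your own. Each camera call takes 0.05 s, during which the arm holds its last target. There are 200 camera calls.

## Task

The soldering class is over: put the bench's tools away. Lay every cordless iron that stands on the bench on its side in a bay of the charging dock, seated in both saddles with its black cap at the dock's open front and its handle end back against the contact block, and press every desoldering pump on the bench down into a pair of spring clips on the tool rack until it is fully home (either way round). Once all the irons are in, push the dock's switch lever right over to on, and leave the other things on the bench where they are.

Things in the scene. Friction and masses are not known exactly. Their poses are not given: they have to be found in the camera images.
- iron1: cordless soldering iron (one of 3 or 4, all alike), standing on its butt, 155 mm long, 130 g: teal handle 32 mm thick up to 118 mm from the butt, ribbed collar 37 mm across on its first 12 mm, then a black cap 24 mm thick to 155 mm; balance point about 55 mm from the butt. Origin at the centre of the butt face, z along the axis to the cap. May go in any bay
- iron2: cordless soldering iron (one of 3 or 4, all alike), standing on its butt, 155 mm long, 130 g: teal handle 32 mm thick up to 118 mm from the butt, ribbed collar 37 mm across on its first 12 mm, then a black cap 24 mm thick to 155 mm; balance point about 55 mm from the butt. Origin at the centre of the butt face, z along the axis to the cap. May go in any bay
- iron3: cordless soldering iron (one of 3 or 4, all alike), standing on its butt, 155 mm long, 130 g: teal handle 32 mm thick up to 118 mm from the butt, ribbed collar 37 mm across on its first 12 mm, then a black cap 24 mm thick to 155 mm; balance point about 55 mm from the butt. Origin at the centre of the butt face, z along the axis to the cap. May go in any bay
- iron4: cordless soldering iron (one of 3 or 4, all alike), standing on its butt, 155 mm long, 130 g: teal handle 32 mm thick up to 118 mm from the butt, ribbed collar 37 mm across on its first 12 mm, then a black cap 24 mm thick to 155 mm; balance point about 55 mm from the butt. Origin at the centre of the butt face, z along the axis to the cap. May go in any bay
- pump1: desoldering pump (one of 2 or 3, all alike) lying on the bench, 192 mm long, 90 g: aluminium barrel 20 mm thick over the middle 128 mm, square black collars of 24 mm at its ends, a thin white nozzle at one end and a thumb knob at the other. Origin on the axis, mid-barrel (12 mm above the bench when lying), x along the axis to the knob. May go in any pair of clips
- pump2: desoldering pump (one of 2 or 3, all alike) lying on the bench, 192 mm long, 90 g: aluminium barrel 20 mm thick over the middle 128 mm, square black collars of 24 mm at its ends, a thin white nozzle at one end and a thumb knob at the other. Origin on the axis, mid-barrel (12 mm above the bench when lying), x along the axis to the knob. May go in any pair of clips
- pump3: desoldering pump (one of 2 or 3, all alike) lying on the bench, 192 mm long, 90 g: aluminium barrel 20 mm thick over the middle 128 mm, square black collars of 24 mm at its ends, a thin white nozzle at one end and a thumb knob at the other. Origin on the axis, mid-barrel (12 mm above the bench when lying), x along the axis to the knob. May go in any pair of clips
- dock: charging dock, fixed: black base plate 225 x 290 mm, 12 mm thick, open front at -x, four parallel bays along its x, 70 mm apart in y; along the back a grey contact block 78 mm high with its front face at x = +85 mm. Each bay has a V saddle for the handle and one for the cap and is open down to the plate between them. Origin on the bench, x towards the contact block, z up
- bay1 (a point): bay 1 of the dock (1 at its +y side): where the centre of a seated iron's butt rests, on the bay's axis 55 mm above the bench, 1 mm in front of the contact block; axes as the dock's, the seated iron's z along -x. Handle saddle 15 to 33 mm in front of this point, up to 24 mm to each side of the axis; cap saddle 129 to 145 mm in front
- bay2 (a point): bay 2 of the dock (1 at its +y side): where the centre of a seated iron's butt rests, on the bay's axis 55 mm above the bench, 1 mm in front of the contact block; axes as the dock's, the seated iron's z along -x. Handle saddle 15 to 33 mm in front of this point, up to 24 mm to each side of the axis; cap saddle 129 to 145 mm in front
- bay3 (a point): bay 3 of the dock (1 at its +y side): where the centre of a seated iron's butt rests, on the bay's axis 55 mm above the bench, 1 mm in front of the contact block; axes as the dock's, the seated iron's z along -x. Handle saddle 15 to 33 mm in front of this point, up to 24 mm to each side of the axis; cap saddle 129 to 145 mm in front
- bay4 (a point): bay 4 of the dock (1 at its +y side): where the centre of a seated iron's butt rests, on the bay's axis 55 mm above the bench, 1 mm in front of the contact block; axes as the dock's, the seated iron's z along -x. Handle saddle 15 to 33 mm in front of this point, up to 24 mm to each side of the axis; cap saddle 129 to 145 mm in front
- switch (a joint): dock's switch lever, black, on a small block on the dock's +y side: 0 = off (leaning to the dock's -x), 1.0 rad = on (leaning to +x); light, stays where it is left; starts at 0 to 0.08
- switch_tip (a point): tip of the switch lever, 55 mm from its hinge
- rack: tool rack, fixed: grey base plate 150 x 236 mm, 8 mm thick, with three pump places along its x, 72 mm apart in y, each a pair of fork clips 14 mm wide at x = -42 and +42 mm. A clip has a fixed cheek on its +y side and a steel jaw with a rubber nose, hinged below and sprung shut, on its -y side. Open down to the plate between the clips. Origin on the bench, z up
- clip1 (a point): place 1 of the rack (1 at its +y side): midway between its two clips on the axis of a seated pump, 50 mm above the bench; cheeks and jaws reach 17 mm higher; axes as the rack's. Pressing a pump straight down (10 to 20 N for the pair) swings the jaws out; they close over the barrel as it reaches the seat
- clip2 (a point): place 2 of the rack (1 at its +y side): midway between its two clips on the axis of a seated pump, 50 mm above the bench; cheeks and jaws reach 17 mm higher; axes as the rack's. Pressing a pump straight down (10 to 20 N for the pair) swings the jaws out; they close over the barrel as it reaches the seat
- clip3 (a point): place 3 of the rack (1 at its +y side): midway between its two clips on the axis of a seated pump, 50 mm above the bench; cheeks and jaws reach 17 mm higher; axes as the rack's. Pressing a pump straight down (10 to 20 N for the pair) swings the jaws out; they close over the barrel as it reaches the seat
- ironstand: bystander: iron stand screwed to the bench, black base with a wire coil, 140 mm tall; origin at its underside
- flux: bystander: flux bottle, 40 mm in diameter, 85 mm tall; origin at its underside
- spool: bystander: solder spool standing on its flange, 62 mm in diameter, 45 mm tall; origin at its underside
- meter: bystander: multimeter lying flat, 130 x 68 x 30 mm; origin at its underside
- board: bystander: small green circuit board, 45 x 70 mm; origin at its underside
- driver: bystander: screwdriver lying on the bench, 160 mm long; origin at its underside
Mind the look-alikes: they are no part of the job. Leave any purple look-alike of the pump1 alone. What is shaped like the iron2 but green is not meant.

How it is judged:
By the outcome, as a careful person would: the job done as asked, in the order asked, and still so for the second after the job is handed in, with the robot touching nothing.
Of iron1, iron2, iron3, iron4 only 3 to 4 are there at a start; the rules pass over those that are not, and their reading is None.
Of pump1, pump2, pump3 only 2 to 3 are there at a start; the rules pass over those that are not, and their reading is None.
At some moment in a run one of pump1, pump2, pump3 may be knocked a few centimetres aside while the robot is not near it.
It also fails if it takes over 210 s, if anything falls off the work surface, if the arm or the gripper's body presses on something with over 40 N, if the wrist force passes 120 N, or if a joint passes its speed limit or range.

## Working session

There is one attempt and no reset: what is moved stays moved. The work goes in short steps, Python scripts to look and compute and a tool call to move; the robot and the scene stay as the last step left them, time stands still between calls to the robot, and variables do not carry over. Pictures are saved under pics/ and viewed, at most 14 in all, crops included, and the job is handed in when it is done.

Besides the shell and the picture viewer there is one more tool, called after "Emit:" as name(argument=value, ...), one argument or row to a line, values as JSON. send_rows: Moves the arm, as the interface text tells. Its arguments: {"type":"object","properties":{"increments":{"type":"array"},"grip_force":{"type":"number"}},"required":["increments"]}

```bash
mkdir -p pics; python3 - <<'E'
from station import monitor, viewer
import cv2
s=monitor.read_state(); print(s)
for n in("top","side"):
    f=viewer.grab_frame(n); cv2.imwrite(f"pics/{n}0.png",cv2.resize(f,(800,600),interpolation=cv2.INTER_CUBIC)); c=viewer.get_calibration(n); print(n,c)
E
```

```text
{'clock': 0.0, 'joint_pos': array([ 1.24320609,  0.57653566,  0.0248146 ,  1.4379418 , -0.01498254,
        1.12900391, -0.05652897]), 'joint_velocities': array([ 1.26714361e-03,  6.93283938e-04,  9.40712902e-05, -6.88797331e-04,
        8.27659987e-04, -7.53645206e-04, -3.74282982e-04]), 'effort': array([ 1.10320350e-03, -7.65758872e+01,  2.25058168e+00, -2.85959423e+01,
        1.51990307e-02,  1.27953655e-02, -1.02896746e-05]), 'tool_pos': array([ 0.16283977, -0.65459524,  0.24142768]), 'ee_rot': array([-3.11660866e+00, -3.81850538e-01,  4.64246324e-04]), 'ft_force': array([-0.63589384, -0.55624437,  0.56315152]), 'moment': array([ 0.02299818,  0.06018626, -0.05349437]), 'grasp_force': 0.0, 'opening': 0.9981983373339387}
top {'mtx': array([[368.69447147,   0.        , 261.88567441],
       [  0.        , 368.69447147, 193.1141054 ],
       [  0.        ,   0.        ,   1.        ]]), 'R': array([[-0.01445345, -0.99988979, -0.00339165],
       [-0.99413134,  0.01473374, -0.10717179],
       [ 0.10720995,  0.00182274, -0.99423473]]), 't': array([0.01848904, 0.52236381, 1.22224241])}
side {'mtx': array([[364.19782747,   0.        , 254.79873056],
       [  0.        , 364.19782747, 190.76320369],
       [  0.        ,   0.        ,   1.        ]]), 'R': array([[-0.73773864, -0.67505953,  0.00602681],
       [-0.52823684,  0.5716785 , -0.6278133 ],
       [ 0.42036595, -0.46634571, -0.77834063]]), 't': array([0.40039211, 0.32367801, 0.99427525])}
```

View pics/top0.png

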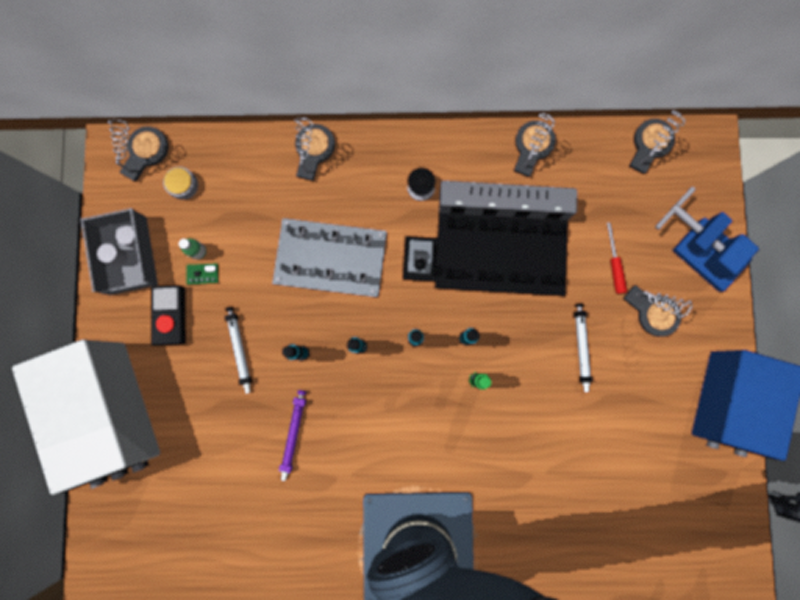

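View pics/side0.png

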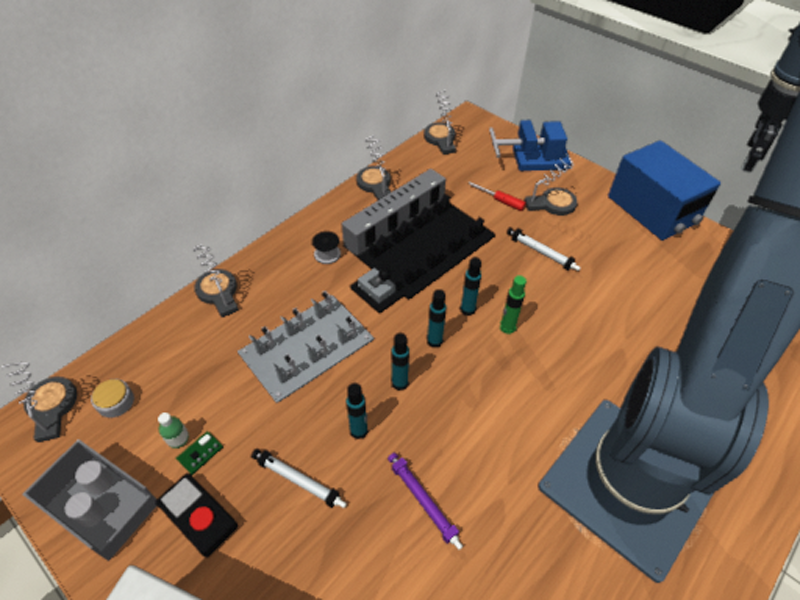

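Top view (800 px): four teal irons with black caps at (297,352), (357,345), (417,338) and (470,337). The same shape at (482,381) is green, so it is a look-alike. The silver pumps are at (238,350) and (584,348); the purple one at (293,435) is a look-alike. The rack is at (330,257), the dock at (503,240) and the switch at (420,258). I'll move to a central lookout and use the wrist camera.

Emit:
send_rows(
  increments=[
    [[0.085,0.33,0.7,0.22,0,0,-14],[0.085,0.33,0.7,0.22,0,0,-14],[0.085,0.33,0.7,0.22,0,0,-14],[0.085,0.33,0.7,0.22,0,0,-14],[0.085,0.33,0.7,0.22,0,0,-14],[0.085,0.33,0.7,0.22,0,0,-14],[0.085,0.33,0.7,0.22,0,0,-14],[0.085,0.33,0.7,0.22,0,0,-14],[0.085,0.33,0.7,0.22,0,0,-14],[0.085,0.33,0.7,0.22,0,0,-14],[0.085,0.33,0.7,0.22,0,0,-14],[0.085,0.33,0.7,0.22,0,0,-14],[0.085,0.33,0.7,0.22,0,0,-14],[0.085,0.33,0.7,0.22,0,0,-14],[0.085,0.33,0.7,0.22,0,0,-14],[0.085,0.33,0.7,0.22,0,0,-14],[0.085,0.33,0.7,0.22,0,0,-14],[0.085,0.33,0.7,0.22,0,0,-14],[0.085,0.33,0.7,0.22,0,0,-14]],
  ],
)

```text
clock: 2.0
tool_pos: [0.4926, 0.0439, 0.4617]
ee_rot: [3.141, -0.003, -0.002]
ft_force: [-0.1, -0.5, -0.1]
opening: 0.996
grasp_force: 0.0
```

```bash
cat > h.py <<'E'
import numpy as np, cv2, pickle
from station import monitor, viewer
from scipy.spatial.transform import Rotation as Ro
def shot(cam,name):
    c=viewer.get_calibration(cam); f=viewer.grab_frame(cam)
    cv2.imwrite(f"pics/{name}_raw.png",f); pickle.dump(c,open(f"pics/{name}.pkl","wb")); return f,c
def load(name): return cv2.imread(f"pics/{name}_raw.png"),pickle.load(open(f"pics/{name}.pkl","rb"))
def proj(c,X):
    p=(np.atleast_2d(X)@c["R"].T+c["t"])@c["mtx"].T; return p[:,:2]/p[:,2:]
def back(c,uv,z):
    o=-c["R"].T@c["t"]; d=c["R"].T@np.linalg.solve(c["mtx"],[uv[0],uv[1],1.]); return o+d*(z-o[2])/d[2]
def st():
    s=monitor.read_state(); M=Ro.from_rotvec(s["ee_rot"]).as_matrix()
    print("t",round(s["clock"],2),"tcp",s["tool_pos"].round(4),"z",M[:,2].round(3),"y",M[:,1].round(3),"q",s["joint_pos"].round(2),"F",s["ft_force"].round(1),"op",round(s["opening"]*.0854,4),"g",s["grasp_force"]); return s,M
E
python3 - <<'E'
from h import *
st()
f,c=shot("wrist","w1"); cv2.imwrite("pics/w1.png",cv2.resize(f,(800,600),interpolation=cv2.INTER_CUBIC))
print(c, -c["R"].T@c["t"])
E
```

```text
t 2.0 tcp [0.4926 0.0439 0.4617] z [-0.001 -0.001 -1.   ] y [-0.002 -1.     0.001] q [ 0.1   0.19 -0.36  1.47  0.07  1.5  -1.83] F [-0.1 -0.5 -0.1] op 0.085 g 0.0
{'mtx': array([[343.60696542,   0.        , 260.12667167],
       [  0.        , 343.60696542, 190.8482978 ],
       [  0.        ,   0.        ,   1.        ]]), 'R': array([[-8.45209577e-04, -9.99999323e-01,  8.00083604e-04],
       [-9.46979781e-01,  1.05745709e-03,  3.21291420e-01],
       [-3.21292048e-01, -4.86104411e-04, -9.46980033e-01]]), 't': array([0.04413673, 0.3525213 , 0.74666616])} [0.57376575 0.04412688 0.59378056]
```

View pics/w1.png

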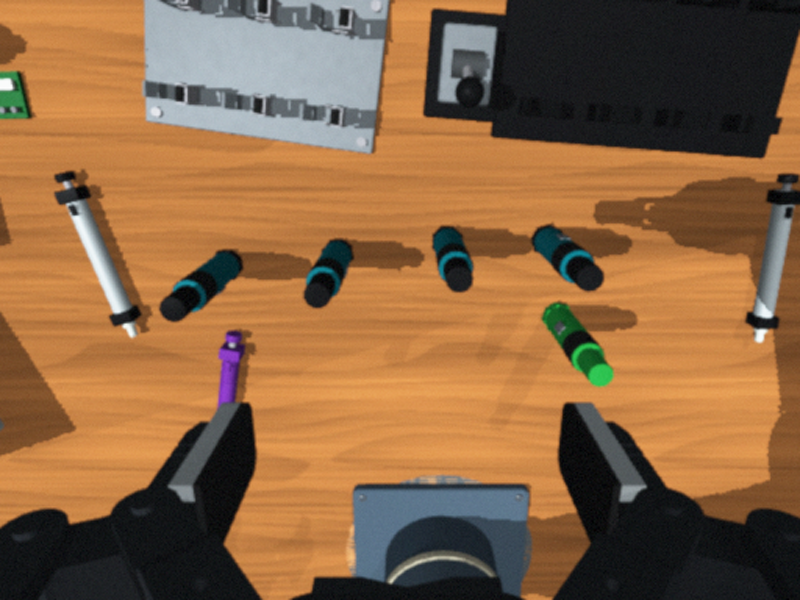

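The wrist view shows the cap tops at (174,306), (317,294), (460,277) and (592,277), with the green look-alike at (600,370). The pumps run from (72,193) to (125,317) and from (784,196) to (763,320). The backs of the rack and dock are cut off, so I'll shift forward.

Emit:
send_rows(
  increments=[
    [[0.085,0.05,0,0.01,0,0,0],[0.085,0.1,0,0.02,0,0,0],[0.085,0.15,0,0.03,0,0,0],[0.085,0.19,0,0.03,0,0,0],[0.085,0.19,0,0.03,0,0,0],[0.085,0.19,0,0.03,0,0,0],[0.085,0.19,0,0.03,0,0,0]],
  ],
)

```text
clock: 2.75
tool_pos: [0.6821, 0.044, 0.4929]
ee_rot: [3.141, -0.003, 0.0]
ft_force: [-0.2, -0.6, -0.0]
opening: 0.997
grasp_force: 0.0
```

```bash
python3 - <<'E'
from h import *
_,c=load("w1"); k=.64
for n,t in dict(A=(174,306),B=(317,294),C=(460,277),D=(592,277),G=(600,372)).items(): print(n,back(c,np.array(t)*k,.155).round(4))
for n,a,b in (("P1",(72,193),(125,317)),("P2",(784,196),(763,321))):
    a=back(c,np.array(a)*k,.012);b=back(c,np.array(b)*k,.012); print(n,((a+b)/2).round(4),np.linalg.norm(a-b).round(4),np.degrees(np.arctan2(*(a-b)[1::-1])).round(1))
st()
f,c=shot("wrist","w2"); cv2.imwrite("pics/w2.png",cv2.resize(f,(800,600),interpolation=cv2.INTER_CUBIC))
E
```

```text
A [0.418  0.2454 0.155 ]
B [0.4288 0.1209 0.155 ]
C [ 0.4439 -0.0017  0.155 ]
D [ 0.4438 -0.1142  0.155 ]
G [ 0.3541 -0.1313  0.155 ]
P1 [0.4248 0.386  0.012 ] 0.1459 13.0
P2 [ 0.42   -0.3663  0.012 ] 0.1443 3.2
t 2.75 tcp [0.6821 0.044  0.4929] z [ 0. -0. -1.] y [-0.002 -1.     0.   ] q [ 0.01  0.54 -0.33  0.85  0.17  1.77 -1.82] F [-0.2 -0.6 -0. ] op 0.0851 g 0.0
```

View pics/w2.png

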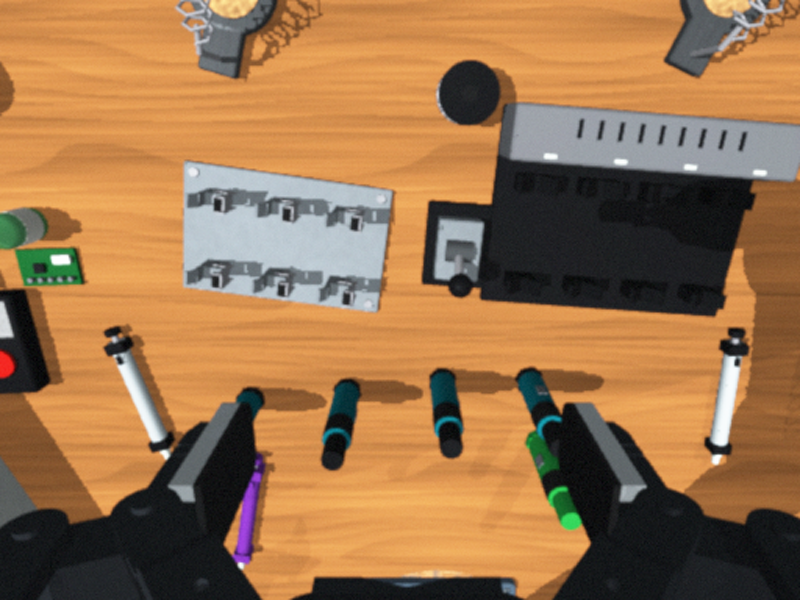

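Corners read from w2:
- **Rack plate:** (185,161), (393,190), (379,311), (183,286).
- **Dock front edge:** (482,299) and (717,314).
- **Contact block, top front edge:** (509,158) to (797,180).
- **Switch knob:** (460,285), lever base about (460,248).

Next I'll fit both fixtures and draw the overlay.

```bash
cat > fit.py <<'E'
from h import *
from scipy.optimize import least_squares
_,c=load("w2"); k=.64
def fit(obj,px,x0):
    obj=np.array(obj);px=np.array(px)*k
    def W(p):
        R=Ro.from_euler("z",p[2]).as_matrix(); return obj@R.T+[p[0],p[1],0]
    r=least_squares(lambda p:(proj(c,W(p))-px).ravel(),x0); print(r.x[:2].round(4),np.degrees(r.x[2]).round(2),"res",r.fun.round(1)); return r.x
rack=fit([(.075,.118,.008),(.075,-.118,.008),(-.075,-.118,.008),(-.075,.118,.008)],[(185,161),(393,190),(379,311),(183,286)],[.6,.2,0])
dock=fit([(-.1125,.145,.012),(-.1125,-.145,.012),(.085,.145,.078),(.085,-.145,.078)],[(482,299),(717,314),(509,158),(797,180)],[.6,-.2,0])
def W(p,X): return Ro.from_euler("z",p[2]).apply(X)+[p[0],p[1],0]
E
python3 - <<'E'
from fit import *
f,_=load("w2"); g=cv2.resize(f,None,fx=4,fy=4,interpolation=cv2.INTER_CUBIC)
def line(p,a,b,col): 
    q=proj(c,W(p,[a,b]))*4+1.5; cv2.line(g,*[tuple(int(v) for v in t) for t in q],col,1)
for y in (.072,0,-.072):
    line(rack,(-.075,y,.05),(.075,y,.05),(0,0,255))
    for x in(-.042,.042): line(rack,(x,y-.015,.05),(x,y+.015,.05),(0,0,255))
for y in(.105,.035,-.035,-.105): line(dock,(.084,y,.055),(-.071,y,.055),(0,0,255))
for p,x,y,z in((rack,.075,.118,.008),(dock,.1125,.145,.012)):
    line(p,(-x,y,z),(x,y,z),(0,255,0));line(p,(-x,-y,z),(x,-y,z),(0,255,0));line(p,(-x,-y,z),(-x,y,z),(0,255,0))
line(dock,(.085,.145,.078),(.085,-.145,.078),(0,255,255));line(dock,(.085,.145,.012),(.085,-.145,.012),(0,255,255))
cv2.imwrite("pics/w2o.png",cv2.resize(np.clip(g[240:860,440:2048].astype(float)*1.8,0,255).astype(np.uint8),(800,308),interpolation=cv2.INTER_AREA))
cv2.imwrite("pics/w2d.png",np.clip(g[240:840,1048:1848].astype(float)*2,0,255).astype(np.uint8))
E
```

```text
[0.6273 0.1853] -7.87 res [-0.5 -0.6  0.6 -0.5 -0.5  0.7  0.4  0.7]
[ 0.6389 -0.197 ] -3.77 res [-1.5  9.4 -1.6  8.9  0.7 -5.8  1.8 -7.4]
```

View pics/w2o.png

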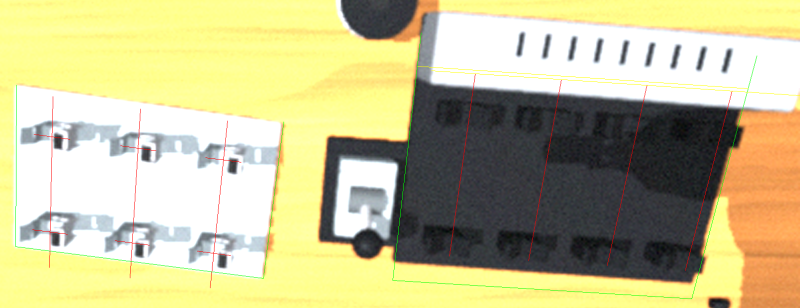

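```bash
python3 - <<'E'
import re
s=open("fit.py").read()
i=s.index("dock=")
j=s.index("def W(p,X)")
s=s[:i]+'''px=np.array([(482,299),(717,314),(509,158),(797,180)])*k
def Wd(p):
    return Ro.from_euler("z",p[2]).apply([(p[3],.145,.012),(p[3],-.145,.012),(.085,.145,.078),(.085,-.145,.078)])+[p[0],p[1],0]
r=least_squares(lambda p:(proj(c,Wd(p))-px).ravel(),[.64,-.2,0,-.1]); dock=r.x; print(dock.round(4),np.degrees(dock[2]).round(2),r.fun.round(1))
'''+s[j:]
open("fit.py","w").write(s)
E
python3 - <<'E'
from fit import *
f,_=load("w2"); g=cv2.resize(f,None,fx=4,fy=4,interpolation=cv2.INTER_CUBIC)
def line(p,a,b,col): 
    q=proj(c,W(p,[a,b]))*4+1.5; cv2.line(g,*[tuple(int(v) for v in t) for t in q],col,1)
for y in(.105,.035,-.035,-.105):
    for x in(.069,.051,-.045,-.061): line(dock,(x,y-.024*(x>0)-.012*(x<0),.055),(x,y+.024*(x>0)+.012*(x<0),.055),(0,0,255))
x,y,z=dock[3],.145,.012; p=dock
line(p,(x,y,z),(.085,y,z),(0,255,0));line(p,(x,-y,z),(.085,-y,z),(0,255,0));line(p,(x,-y,z),(x,y,z),(0,255,0))
line(dock,(.085,.145,.078),(.085,-.145,.078),(0,255,255));line(dock,(.085,.145,.012),(.085,-.145,.012),(0,255,255))
cv2.imwrite("pics/w2d2.png",cv2.resize(np.clip(g[240:840,1048:2048].astype(float)*2.5,0,255).astype(np.uint8),(800,480),interpolation=cv2.INTER_AREA))
E
```

```text
[0.6273 0.1853] -7.87 res [-0.5 -0.6  0.6 -0.5 -0.5  0.7  0.4  0.7]
[ 0.6289 -0.1963 -0.0716 -0.084 ] -4.1 [-0.7 -0.3  0.4  0.3  0.2  0.3  0.  -0.3]
```

View pics/w2d2.png

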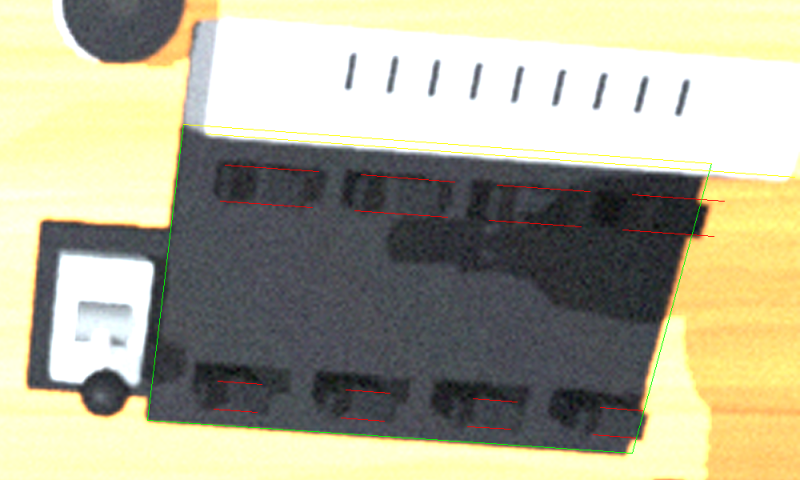

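The saddles are dark and the fit for the bay positions isn't certain, so I'll take a closer wrist view above the dock.

Emit:
send_rows(
  increments=[
    [[0.085,0.0,-0.05,-0.03,0,0,-4],[0.085,0.02,-0.1,-0.07,0,0,-4],[0.085,0.02,-0.14,-0.1,0,0,-4],[0.085,0.02,-0.18,-0.14,0,0,-4],[0.085,0.02,-0.22,-0.17,0,0,-4],[0.085,0.02,-0.24,-0.19,0,0,-4],[0.085,0.02,-0.24,-0.19,0,0,-4],[0.085,0.02,-0.24,-0.19,0,0,-4],[0.085,0.02,-0.24,-0.19,0,0,-4]],
  ],
)

```text
clock: 3.7
tool_pos: [0.7031, -0.1936, 0.3045]
ee_rot: [-3.139, 0.109, -0.004]
ft_force: [0.0, 0.4, 1.1]
opening: 0.993
grasp_force: 0.0
```

```bash
python3 - <<'E'
from h import *
st()
f,c=shot("wrist","w3"); g=np.clip(255*(f/255.)**.5,0,255).astype(np.uint8)
cv2.imwrite("pics/w3.png",cv2.resize(g[:288],(800,450),interpolation=cv2.INTER_CUBIC))
E
```

```text
t 3.7 tcp [ 0.7031 -0.1936  0.3045] z [ 0.003  0.001 -1.   ] y [-0.069 -0.998 -0.001] q [ 0.35  0.64 -0.3   1.16  0.18  1.37 -1.57] F [0.  0.4 1.1] op 0.0848 g 0.0
```

View pics/w3.png

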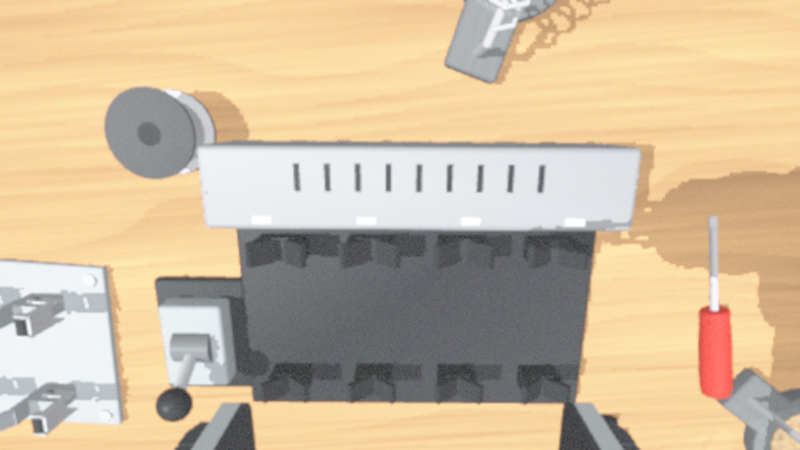

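```bash
python3 - <<'E'
from h import *
from scipy.optimize import least_squares
_,c2=load("w2");_,c3=load("w3");k=.64
def pts(p): return Ro.from_euler("z",p[2]).apply([(p[3],.145,.012),(p[3],-.145,.012),(.085,p[4],.078),(.085,-p[4],.078)])+[p[0],p[1],0]
leds=lambda p: Ro.from_euler("z",p[2]).apply([(p[5],y,.078) for y in(.105,.035,-.035,-.105)])+[p[0],p[1],0]
a2=np.array([(482,299),(717,314),(509,158),(797,180)])*k
a3=np.array([(254,400),(578,402),(206,227),(632,231)])*k
l3=np.array([(262,220),(366,221),(471,222),(575,223)])*k
for use in((1,1),(0,1),(1,0)):
    r=least_squares(lambda p:np.r_[use[0]*(proj(c2,pts(p))-a2).ravel(),use[1]*(proj(c3,pts(p))-a3).ravel(),(proj(c3,leds(p))-l3).ravel()*use[1]],[.63,-.2,0,-.1,.145,.085])
    print(r.x.round(4),np.degrees(r.x[2]).round(2),r.fun.round(1))
p=r.x
for z in(.155,.16):
    pass
E
```

```text
[ 0.6279 -0.1962 -0.0737 -0.0834  0.1443  0.0896] -4.23 [-0.8 -0.2  0.2  0.6  0.7  0.8 -0.5  0.5 -1.1 -0.  -0.3 -0.3 -0.5  0.1
  0.3 -1.   0.6  0.4  0.6  0.1  0.  -0.2  0.  -0.5]
[ 0.6274 -0.1961 -0.0746 -0.0832  0.144   0.0901] -4.28 [-0.  -0.   0.   0.   0.   0.  -0.   0.  -1.1  0.1 -0.4 -0.  -0.1  0.4
 -0.1 -0.4  0.6  0.3  0.7  0.1  0.  -0.1  0.  -0.4]
[ 0.6289 -0.1963 -0.0717 -0.084   0.1452  0.085 ] -4.11 [-0.7 -0.3  0.4  0.3  0.1  0.3  0.1 -0.2 -0.  -0.  -0.  -0.  -0.  -0.
  0.  -0.   0.   0.   0.   0.  -0.   0.  -0.   0. ]
```

Dock: (0.628, -0.196), yaw -4.2°, and the two fits agree. Plan for each iron: grip the standing iron from behind with the tool tilted 48° back towards the robot. Then rotate -90° about the dock's y axis, which turns the cap to the front, and lower it into the bay. I'll test the reach with the tilt first.

```bash
cat > plan.py <<'E'
from h import *
YAW=np.radians(-4.2)
DOCK=np.array([.628,-.196,0]); RACK=np.array([.6273,.1853,0]); RY=np.radians(-7.87)
def ori(tilt,yaw=YAW,flip=0):  # tilt deg about own y: + points back to robot
    return Ro.from_euler("z",yaw)*Ro.from_euler("y",tilt,degrees=True)*Ro.from_rotvec([np.pi,0,0])
def bay(n): return DOCK+Ro.from_euler("z",YAW).apply([.084,.105-.07*(n-1),.055])
def clip(n): return RACK+Ro.from_euler("z",RY).apply([0,.072-.072*(n-1),.05])
def go(pos,R,cur=None):
    s=monitor.read_state()
    d=np.array(pos)-s["tool_pos"]; rv=(R*Ro.from_rotvec(s["ee_rot"]).inv()).as_rotvec(degrees=True)
    print("shift",d.round(4),"turn",rv.round(2))
E
python3 - <<'E'
from plan import *
st(); R=ori(48); ax=R.as_matrix()[:,2]; print(ax)
D=np.array([.4438,-.1142,.085])
go(D-ax*.10+[0,0,.15],R); go(D-ax*.08,R)
for n in range(1,5): print(bay(n).round(4))
E
```

```text
t 3.75 tcp [ 0.7035 -0.193   0.3048] z [ 0.003  0.001 -1.   ] y [-0.068 -0.998 -0.001] q [ 0.35  0.64 -0.3   1.16  0.18  1.37 -1.57] F [-0.   0.1  1.4] op 0.085 g 0.0
[-0.74114909  0.05442659 -0.66913061]
shift [-0.1855  0.0734 -0.0029] turn [ 3.37 48.07 -0.25]
shift [-0.2004  0.0744 -0.1663] turn [ 3.37 48.07 -0.25]
[ 0.7195 -0.0974  0.055 ]
[ 0.7143 -0.1672  0.055 ]
[ 0.7092 -0.2371  0.055 ]
[ 0.7041 -0.3069  0.055 ]
```

Emit:
send_rows(
  increments=[
    [[0.085,-0.04,0.02,0,0.6,8,0],[0.085,-0.08,0.04,0,1.2,16,0],[0.085,-0.12,0.06,0,1.8,24,0],[0.085,-0.16,0.073,0,2.4,32,0],[0.085,-0.185,0.073,0,3,40,0],[0.085,-0.185,0.073,0,3.4,48,0],[0.085,-0.185,0.073,0,3.4,48,0],[0.085,-0.185,0.073,0,3.4,48,0],[0.085,-0.185,0.073,0,3.4,48,0],[0.085,-0.185,0.073,0,3.4,48,0]],
  ],
)

```text
clock: 4.75
tool_pos: [0.5091, -0.1196, 0.2934]
ee_rot: [-2.854, 0.093, 1.25]
ft_force: [0.7, 0.8, -0.8]
opening: 0.997
grasp_force: 0.0
```

```bash
python3 - <<'E'
from plan import *
st(); R=ori(48); ax=R.as_matrix()[:,2]
D=np.array([.4438,-.1142,.085])
go(D-ax*.08,R); go(D+ax*.003,R)
E
```

```text
t 4.75 tcp [ 0.5091 -0.1196  0.2934] z [-0.734  0.046 -0.678] y [-0.064 -0.998  0.002] q [-0.05  0.81  0.36  1.19 -0.08  1.99 -1.32] F [ 0.7  0.8 -0.8] op 0.0852 g 0.0
shift [-0.006   0.001  -0.1549] turn [ 0.16  0.68 -0.51]
shift [-0.0675  0.0055 -0.2104] turn [ 0.16  0.68 -0.51]
```

Emit:
send_rows(
  increments=[
    [[0.085,-0.003,0.001,-0.04,0,0,0],[0.085,-0.006,0.001,-0.08,0,0,0],[0.085,-0.006,0.001,-0.12,0,0,0],[0.085,-0.006,0.001,-0.155,0,0,0],[0.085,-0.006,0.001,-0.155,0,0,0],[0.085,-0.006,0.001,-0.155,0,0,0],[0.085,-0.006,0.001,-0.155,0,0,0]],
  ],
)

```text
clock: 5.45
tool_pos: [0.5033, -0.1207, 0.14]
ee_rot: [-2.853, 0.098, 1.247]
ft_force: [-0.4, 0.8, 0.8]
opening: 0.998
grasp_force: 0.0
```

```bash
python3 - <<'E'
from plan import *
st(); R=ori(48); ax=R.as_matrix()[:,2]
D=np.array([.4438,-.1142,.085])
go(D-ax*.08,R); go(D+ax*.003,R)
E
```

```text
t 5.45 tcp [ 0.5033 -0.1207  0.14  ] z [-0.732  0.049 -0.679] y [-0.068 -0.998  0.001] q [-0.04  0.95  0.33  1.34 -0.12  1.71 -1.33] F [-0.4  0.8  0.8] op 0.0852 g 0.0
shift [-0.0002  0.0022 -0.0015] turn [ 0.12  0.78 -0.29]
shift [-0.0618  0.0067 -0.057 ] turn [ 0.12  0.78 -0.29]
```

Emit:
send_rows(
  increments=[
    [[0.085,-0.021,0.003,-0.019,0,0,0],[0.085,-0.042,0.005,-0.038,0,0,0],[0.085,-0.062,0.007,-0.057,0,0,0],[0.085,-0.062,0.007,-0.057,0,0,0],[0.085,-0.062,0.007,-0.057,0,0,0],[0.02,-0.062,0.007,-0.057,0,0,0],[0.02,-0.062,0.007,-0.057,0,0,0],[0.02,-0.062,0.007,-0.057,0,0,0],[0.02,-0.062,0.007,-0.057,0,0,0],[0.02,-0.062,0.007,-0.057,0,0,0],[0.02,-0.062,0.007,-0.057,0,0,0]],
  ],
  grip_force=70,
)

```text
clock: 6.55
tool_pos: [0.4408, -0.1134, 0.0813]
ee_rot: [-2.852, 0.098, 1.251]
ft_force: [2.7, 0.6, 5.6]
opening: 0.357
grasp_force: 68.7
```

```bash
python3 - <<'E'
from plan import *
st()
f,c=shot("wrist","w4"); g,_=shot("side","s4")
a=np.hstack([cv2.resize(f,(400,300)),cv2.resize(g[96:288,192:448],(400,300),interpolation=cv2.INTER_CUBIC)]); cv2.imwrite("pics/m4.png",a)
E
```

```text
t 6.55 tcp [ 0.4408 -0.1134  0.0813] z [-0.734  0.049 -0.677] y [-0.068 -0.998  0.002] q [-0.06  0.95  0.33  1.56 -0.13  1.49 -1.32] F [2.7 0.6 5.6] op 0.0305 g 68.66579174995422
```

View pics/m4.png

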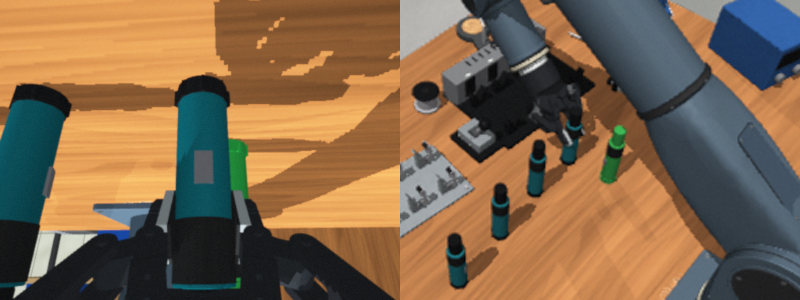

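D is gripped (opening about 31 mm, upright). I'll lift it, rotate -90° and hover over bay 4.

```bash
cat >> plan.py <<'E'
u=Ro.from_euler("z",YAW).apply([1,0,0])
E
python3 - <<'E'
from plan import *
R=ori(-42); T=bay(4)-.0813*u-[0,0,.003]
print(T)
go(T-.006*u+[0,0,.1],R)
E
```

```text
[ 0.62300274 -0.30091576  0.052     ]
shift [ 0.1763 -0.1871  0.0707] turn [ -6.22 -89.15  -0.16]
```

Emit:
send_rows(
  increments=[
    [[0.02,0,0,0.03,0,0,0],[0.02,0,0,0.07,0,0,0],[0.02,0,0,0.11,0,0,0],[0.02,0.02,0,0.14,0,0,0]],
  ],
)

```text
clock: 7.05
tool_pos: [0.4594, -0.114, 0.2236]
ee_rot: [-2.852, 0.101, 1.252]
ft_force: [1.1, 0.1, -1.7]
opening: 0.355
grasp_force: 69.2
```

Emit:
send_rows(
  increments=[
    [[0.02,0.012,-0.015,0.02,-0.6,-8.5,0],[0.02,0.025,-0.03,0.03,-1.2,-17,0],[0.02,0.04,-0.05,0.03,-1.8,-25.5,0],[0.02,0.055,-0.07,0.03,-2.4,-34,0],[0.02,0.07,-0.09,0.03,-3,-42.5,0],[0.02,0.09,-0.11,0.03,-3.6,-51,0],[0.02,0.11,-0.13,0.03,-4.2,-59.5,0],[0.02,0.13,-0.15,0.03,-4.8,-68,0],[0.02,0.145,-0.17,0.02,-5.4,-76.5,0],[0.02,0.156,-0.187,0.0,-5.9,-85,0],[0.02,0.156,-0.187,-0.03,-6.2,-89.1,0],[0.02,0.156,-0.187,-0.06,-6.2,-89.1,0],[0.02,0.156,-0.187,-0.07,-6.2,-89.1,0],[0.02,0.156,-0.187,-0.07,-6.2,-89.1,0],[0.02,0.156,-0.187,-0.07,-6.2,-89.1,0]],
  ],
)

```text
clock: 8.55
tool_pos: [0.6268, -0.3229, 0.1867]
ee_rot: [-2.952, 0.083, -1.017]
ft_force: [0.0, 0.4, -0.8]
opening: 0.36
grasp_force: 69.7
```

```bash
python3 - <<'E'
from plan import *
st()
R=ori(-42); T=bay(4)-.0813*u-[0,0,.003]
go(T-.006*u+[0,0,.01],R)
go(T-.006*u,R)
f,c=shot("wrist","w5"); g,_=shot("side","s5")
a=np.hstack([cv2.resize(f,(400,300)),cv2.resize(g[60:252,192:448],(400,300),interpolation=cv2.INTER_CUBIC)]); cv2.imwrite("pics/m5.png",np.clip(255*(a/255.)**.6,0,255).astype(np.uint8))
E
```

```text
t 8.55 tcp [ 0.6268 -0.3229  0.1867] z [ 0.616 -0.    -0.788] y [-0.044 -0.998 -0.034] q [ 0.83  0.53 -0.36  1.98 -1.09  0.17 -0.03] F [ 0.   0.4 -0.8] op 0.0307 g 69.67257499694824
shift [-0.0098  0.0225 -0.1247] turn [-2.19 -3.92 -1.74]
shift [-0.0098  0.0225 -0.1347] turn [-2.19 -3.92 -1.74]
```

View pics/m5.png

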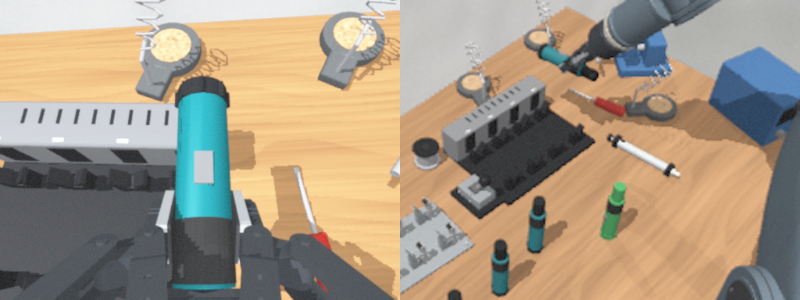

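The wrist hit its limits (q5 and q6), so this forward tilt isn't reachable there. I'll identify the kinematics from the recorded states so I can plan reachable poses properly.

```bash
cat > kin.py <<'E'
from plan import *
from scipy.optimize import least_squares
D=[([1.24320609,0.57653566,0.0248146,1.4379418,-0.01498254,1.12900391,-0.05652897],[.16284,-.6546,.24143],None,None),
([.1,.19,-.36,1.47,.07,1.5,-1.83],[.4926,.0439,.4617],[-.001,-.001,-1],[-.002,-1,.001]),
([.01,.54,-.33,.85,.17,1.77,-1.82],[.6821,.044,.4929],[0,0,-1],[-.002,-1,0]),
([.35,.64,-.3,1.16,.18,1.37,-1.57],[.7035,-.193,.3048],[.003,.001,-1],[-.068,-.998,-.001]),
([-.05,.81,.36,1.19,-.08,1.99,-1.32],[.5091,-.1196,.2934],[-.734,.046,-.678],[-.064,-.998,.002]),
([-.04,.95,.33,1.34,-.12,1.71,-1.33],[.5033,-.1207,.14],[-.732,.049,-.679],[-.068,-.998,.001]),
([-.06,.95,.33,1.56,-.13,1.49,-1.32],[.4408,-.1134,.0813],[-.734,.049,-.677],[-.068,-.998,.002]),
([.83,.53,-.36,1.98,-1.09,.17,-.03],[.6268,-.3229,.1867],[.616,0,-.788],[-.044,-.998,-.034])]
M0=Ro.from_rotvec([-3.11660866e+00,-3.81850538e-01,4.64246324e-04]).as_matrix(); D[0]=(D[0][0],D[0][1],M0[:,2],M0[:,1])
def fk(q,p):
    a=Ro.from_euler("ZYZYZYZ",[p[0]+S[0]*q[0],q[1],S[1]*q[2],q[3],S[2]*q[4],q[5],p[1]+S[3]*q[6]])
    A=lambda n:Ro.from_euler("ZYZYZYZ"[:n],[p[0]+S[0]*q[0],q[1],S[1]*q[2],q[3],S[2]*q[4],q[5],0][:n])
    x=np.array([0,0,p[2]])+A(3).apply([p[6],0,p[3]])+A(4).apply([p[7],0,0])+A(5).apply([0,0,p[4]])+a.apply([p[8],p[9],0])*0+A(6).apply([p[10],0,p[5]])
    return x,a.as_matrix()
def res(p):
    o=[]
    for q,t,z,y in D:
        x,M=fk(q,p); o+=[(x-t)*5,(M[:,2]-z),(M[:,1]-y)]
    return np.concatenate(o)
S=(-1,-1,-1,-1)
if __name__=="__main__":
    import itertools
    best=None
    for sg in itertools.product((1,-1),repeat=4):
      S=sg
      for a in(0,1.5,3,-1.5):
       for b in(0,3):
        r=least_squares(res,[a,b,.36,.4,.4,.25,0,0,0,0,0])
        if best is None or r.cost<best[0]: best=(r.cost,sg,r.x)
    print(best[0],best[1],best[2].round(4)); S=best[1]
    print([ (np.linalg.norm(fk(d[0],best[2])[0]-d[1])*1e3).round(1) for d in D])
    pickle.dump((best[1],best[2]),open("kin.pkl","wb"))
E
python3 kin.py
```

```text
Traceback (most recent call last):
  File "kin.py", line 30, in <module>
    r=least_squares(res,[a,b,.36,.4,.4,.25,0,0,0,0,0])
  File "kin.py", line 20, in res
    x,M=fk(q,p); o+=[(x-t)*5,(M[:,2]-z),(M[:,1]-y)]
        ~~^^^^^
  File "kin.py", line 13, in fk
    a=Ro.from_euler("ZYZYZYZ",[p[0]+S[0]*q[0],q[1],S[1]*q[2],q[3],S[2]*q[4],q[5],p[1]+S[3]*q[6]])
  File "scipy/spatial/transform/_rotation.pyx", line 1413, in scipy.spatial.transform._rotation.Rotation.from_euler
ValueError: Expected axis specification to be a non-empty string of upto 3 characters, got ZYZYZYZ
```

```bash
python3 - <<'E'
s=open("kin.py").read()
i=s.index("def fk");j=s.index("def res")
s=s[:i]+'''def rz(a): c,s=np.cos(a),np.sin(a); return np.array([[c,-s,0],[s,c,0],[0,0,1]])
def ry(a): c,s=np.cos(a),np.sin(a); return np.array([[c,0,s],[0,1,0],[-s,0,c]])
def fk(q,p):
    A2=rz(p[0]+S[0]*q[0])@ry(q[1]); A3=A2@rz(S[1]*q[2]); A4=A3@ry(q[3]); A5=A4@rz(S[2]*q[4]); A6=A5@ry(q[5]); A7=A6@rz(p[1]+S[3]*q[6])
    return np.array([0,0,p[2]])+A3@[p[6],0,p[3]]+A4@[p[7],0,p[4]]+A6@[p[8],0,p[5]],A7
'''+s[j:].replace("0,0,0,0,0]","0,0,0]")
open("kin.py","w").write(s)
E
time python3 kin.py
```

```text
0.019876223158751406 (-1, -1, -1, -1) [-0.0723  1.5077  0.2783  0.5816  0.3956  0.3365  0.0184  0.0123  0.0152]
[np.float64(6.8), np.float64(12.1), np.float64(6.7), np.float64(6.4), np.float64(6.4), np.float64(9.0), np.float64(11.7), np.float64(6.4)]
real	0m5.470s
user	0m6.034s
sys	0m0.020s
```

```bash
python3 - <<'E'
s=open("kin.py").read()
s=s.replace("[p[6],0,p[3]]","[p[6],p[9],p[3]]").replace("[p[7],0,p[4]]","[p[7],p[10],p[4]]").replace(".25,0,0,0]",".25,0,0,0,0,0]")
open("kin.py","w").write(s)
E
python3 kin.py
cat > ik.py <<'E'
import kin
from kin import *
kin.S,P=pickle.load(open("kin.pkl","rb"))
LO=np.array([-2.76,-.34,-1.52,.19,-1.09,.17,-2.82]);HI=np.array([2.76,2.15,1.57,2.46,4.23,1.99,2.82])
def ik(pos,R,q0=None,n=12,seed=0,reg=1e-3):
    M=R.as_matrix(); rng=np.random.default_rng(seed); out=[]
    for i in range(n):
        s=rng.uniform(LO,HI) if (q0 is None or i) else np.clip(q0,LO+1e-3,HI-1e-3)
        f=lambda q:np.r_[(fk(q,P)[0]-pos)*10,(fk(q,P)[1]-M)[:,1:].ravel()*2,((q-(LO+HI)/2)/(HI-LO))*reg]
        r=least_squares(f,s,bounds=(LO,HI))
        e=np.linalg.norm(r.fun[:3])/10*1e3
        ea=np.linalg.norm(r.fun[3:9])/2
        if e<4 and ea<.03:
            q=r.x
            if not any(np.abs(q-o).max()<.5 for o in out): out.append(q)
    return out
E
cat > t.py <<'E'
from ik import *
flip=Ro.from_rotvec([0,0,np.pi])
for tf in(42,30,20,10,0):
    for fl in(0,1):
        F=Ro.identity() if not fl else flip
        for nm,pos,t in(("bay1",bay(1)-.08*u,-tf),("bay4",bay(4)-.08*u,-tf),("ironA",np.array([.418,.245,.08]),90-tf),("ironC",np.array([.444,0,.08]),90-tf)):
            print(tf,fl,nm,[q.round(2).tolist() for q in ik(pos,ori(t)*F,n=8)])
E
time python3 t.py
```

```text
0.0022430189889594927 (-1, -1, -1, -1) [ 6.276600e+00  7.847000e+00  2.643000e-01  5.828000e-01  3.930000e-01
  3.398000e-01  3.800000e-03  2.000000e-03  4.700000e-03  3.879055e+02
 -3.879474e+02]
[np.float64(3.8), np.float64(3.7), np.float64(3.3), np.float64(4.9), np.float64(5.3), np.float64(2.6), np.float64(2.9), np.float64(5.9)]
42 0 bay1 [[-0.06, 0.75, 0.2, 2.35, 3.32, 0.69, 1.35]]
42 0 bay4 [[1.31, 1.19, -1.41, 2.17, 2.07, 0.84, -2.82], [0.2, 0.85, 0.52, 2.17, 4.03, 0.83, 0.97]]
42 0 ironA [[-0.32, 0.92, -0.12, 1.55, -0.27, 1.44, -1.94]]
42 0 ironC [[-0.06, 0.91, 0.04, 1.58, -0.1, 1.48, -1.62]]
42 1 bay1 [[0.55, 0.8, -0.73, 2.35, 2.54, 0.77, -0.81]]
42 1 bay4 [[1.18, 0.96, -1.05, 2.17, 2.34, 0.55, -0.08]]
42 1 ironA [[-0.12, 0.95, -0.5, 1.55, -0.06, 1.42, 0.96]]
42 1 ironC [[0.14, 0.92, -0.33, 1.58, 0.08, 1.5, 1.28]]
30 0 bay1 [[0.02, 0.66, 0.08, 2.19, 3.35, 0.24, 1.35]]
30 0 bay4 [[1.17, 0.97, -1.18, 2.02, 1.65, 0.65, -2.6], [0.55, 0.7, -0.09, 2.03, 4.23, 0.17, 0.87]]
30 0 ironA [[-0.28, 1.04, -0.17, 1.43, -0.29, 1.64, -1.96]]
30 0 ironC [[-0.05, 1.03, 0.04, 1.46, -0.11, 1.7, -
[... 1074 characters left out ...]
8, 1.31, -0.07, 1.99, -1.7]]
10 1 bay1 [[0.6, 0.8, -0.87, 1.86, 0.98, 0.75, 0.7]]
10 1 bay4 [[0.93, 0.87, -0.91, 1.72, 0.9, 0.81, 1.14]]
10 1 ironA [[-0.09, 1.28, -0.55, 1.27, -0.2, 1.89, 0.92]]
10 1 ironC [[0.01, 1.22, -0.08, 1.31, -0.07, 1.99, 1.44]]
0 0 bay1 [[0.43, 0.79, -0.61, 1.7, 0.57, 0.84, -2.08], [0.13, 0.73, -0.1, 1.69, 0.11, 0.72, -1.67]]
0 0 bay4 [[0.49, 0.79, -0.18, 1.56, 0.18, 0.81, -1.41]]
0 0 ironA [[-0.02, 1.41, -0.73, 1.21, -0.18, 1.99, -2.38]]
0 0 ironC []
0 1 bay1 [[0.5, 0.82, -0.73, 1.7, 0.67, 0.9, 0.98]]
0 1 bay4 [[0.81, 0.89, -0.79, 1.56, 0.71, 1.0, 1.31]]
0 1 ironA [[-0.02, 1.41, -0.73, 1.21, -0.18, 1.99, 0.76]]
0 1 ironC []
real	0m41.204s
user	0m41.748s
sys	0m0.036s
```

The model gives a good same-branch solution: forward tilt of about 15° in the bay, 75° back tilt at the grasp, and the tool flipped half a turn so the camera is on top. I'll stand D back in its place and regrip it that way.

```bash
python3 - <<'E'
from plan import *
M=[-2.852,.098,1.251]
go([.4415,-.1135,.2236],Ro.from_rotvec(M)); go([.4415,-.1135,.084],Ro.from_rotvec(M))
E
cat > t.py <<'E'
from ik import *
flip=Ro.from_rotvec([0,0,np.pi])
q=[.1,.9,-.3,1.5,0,1.4,1.3]
for x,z,t in((.47,.30,20),(.444,.25,35),(.444,.2,50),(.444,.15,65),(.444,.095,75),(.444,.16,60),(.46,.25,30),(.5,.3,0)):
    for y in(.24,-.11): print(x,y,z,t,[a.round(2).tolist() for a in ik(np.array([x,y,z]),ori(t)*flip,q0=q,n=1)])
for n in(1,4): 
  for z in(.1,0): print(n,[a.round(2).tolist() for a in ik(bay(n)-.095*u+[0,0,z],ori(-15)*flip,q0=q,n=1)])
E
python3 t.py
```

```text
shift [-0.1863  0.2083  0.0354] turn [ 3.1  85.38  0.11]
shift [-0.1863  0.2083 -0.1042] turn [ 3.1  85.38  0.11]
0.47 0.24 0.3 20 [[-0.22, 0.49, -0.38, 1.5, -0.03, 1.46, 0.93]]
0.47 -0.11 0.3 20 [[0.26, 0.43, -0.21, 1.59, 0.08, 1.48, 1.53]]
0.444 0.24 0.25 35 [[-0.15, 0.65, -0.44, 1.49, -0.09, 1.55, 0.94]]
0.444 -0.11 0.25 35 [[0.24, 0.59, -0.2, 1.57, 0.1, 1.6, 1.51]]
0.444 0.24 0.2 50 [[-0.11, 0.85, -0.49, 1.41, -0.13, 1.68, 0.94]]
0.444 -0.11 0.2 50 [[0.22, 0.79, -0.18, 1.48, 0.1, 1.76, 1.5]]
0.444 0.24 0.15 65 [[-0.09, 1.06, -0.52, 1.31, -0.17, 1.82, 0.93]]
0.444 -0.11 0.15 65 [[0.19, 1.0, -0.15, 1.38, 0.1, 1.91, 1.5]]
0.444 0.24 0.095 75 [[-0.09, 1.23, -0.53, 1.22, -0.18, 1.9, 0.93]]
0.444 -0.11 0.095 75 [[0.15, 1.17, -0.07, 1.29, 0.07, 1.99, 1.54]]
0.444 0.24 0.16 60 [[-0.1, 1.0, -0.51, 1.34, -0.15, 1.76, 0.94]]
0.444 -0.11 0.16 60 [[0.2, 0.94, -0.16, 1.41, 0.1, 1.85, 1.49]]
0.46 0.24 0.25 30 [[-0.17, 0.62, -0.42, 1.5, -0.06, 1.5, 0.94]]
0.46 -0.11 0.25 30 [[0.25, 0.56, -0.22, 1.58, 0.1, 1.54, 1.5]]
0.5 0.24 0.3 0 [[-0.28, 0.36, -0.36, 1.66, 0.13, 1.14, 0.83]]
0.5 -0.11 0.3 0 [[0.31, 0.28, -0.25, 1.77, 0.08, 1.1, 1.54]]
1 [[0.64, 0.6, -0.87, 1.9, 0.8, 0.7, 0.82]]
1 [[0.64, 0.79, -0.92, 1.99, 1.19, 0.68, 0.48]]
4 [[0.95, 0.66, -0.84, 1.76, 0.66, 0.73, 1.33]]
4 [[0.98, 0.84, -0.92, 1.84, 1.01, 0.68, 1.04]]
```

Emit:
send_rows(
  increments=[
    [[0.02,-0.01,0.03,0.035,0.3,8.5,0],[0.02,-0.02,0.05,0.05,0.6,17,0],[0.02,-0.04,0.07,0.05,0.9,25.5,0],[0.02,-0.06,0.09,0.05,1.2,34,0],[0.02,-0.08,0.11,0.05,1.5,42.5,0],[0.02,-0.1,0.13,0.05,1.8,51,0],[0.02,-0.12,0.15,0.05,2.1,59.5,0],[0.02,-0.14,0.17,0.045,2.4,68,0],[0.02,-0.16,0.19,0.04,2.7,76.5,0],[0.02,-0.186,0.208,0.035,3.1,85.4,0],[0.02,-0.186,0.208,0.0,3.1,85.4,0],[0.02,-0.186,0.208,-0.04,3.1,85.4,0],[0.02,-0.186,0.208,-0.08,3.1,85.4,0],[0.02,-0.186,0.208,-0.08,3.1,85.4,0],[0.02,-0.186,0.208,-0.08,3.1,85.4,0]],
  ],
)

```text
clock: 10.15
tool_pos: [0.4415, -0.1147, 0.1089]
ee_rot: [-2.855, 0.1, 1.252]
ft_force: [0.4, 0.3, -0.2]
opening: 0.358
grasp_force: 69.5
```

```bash
python3 - <<'E'
from plan import *
st()
go([.4415,-.1135,.0822],Ro.from_rotvec([-2.852,.098,1.251]))
E
```

```text
t 10.15 tcp [ 0.4415 -0.1147  0.1089] z [-0.734  0.047 -0.677] y [-0.068 -0.998  0.005] q [-0.14  0.95  0.49  1.56 -0.19  1.54 -1.21] F [ 0.4  0.3 -0.2] op 0.0306 g 69.54422950744629
shift [ 0.      0.0012 -0.0267] turn [ 0.2  -0.    0.01]
```

Emit:
send_rows(
  increments=[
    [[0.02,0,0.001,-0.015,0.2,0,0],[0.02,0,0.001,-0.026,0.2,0,0],[0.02,0,0.001,-0.027,0.2,0,0],[0.02,0,0.001,-0.027,0.2,0,0],[0.06,0,0.001,-0.027,0.2,0,0],[0.07,0,0.001,-0.027,0.2,0,0],[0.07,0,0.001,-0.027,0.2,0,0],[0.07,0,0.001,-0.027,0.2,0,0],[0.07,0,0.001,0,0.2,0,0],[0.07,0,0.001,0.04,0.2,0,0],[0.07,0,0.001,0.08,0.2,0,0],[0.07,0,0.001,0.12,0.2,0,0],[0.07,0.01,0,0.16,0.0,-8,0],[0.07,0.02,0,0.18,-0.5,-16,0],[0.07,0.03,0,0.2,-1,-24,0],[0.07,0.04,0,0.2,-2,-32,0],[0.07,0.05,0,0.2,-3,-40,0],[0.07,0.06,0,0.2,-3.4,-47.5,0],[0.07,0.06,0,0.2,-3.4,-47.5,0]],
  ],
)

```text
clock: 12.05
tool_pos: [0.4994, -0.1155, 0.3087]
ee_rot: [3.137, -0.117, 0.012]
ft_force: [-1.3, -0.8, -1.0]
opening: 0.818
grasp_force: 0.0
```

Emit:
send_rows(
  increments=[
    [[0.08,0,0,0,0,0,8.5],[0.08,0,0,0,0,0,17],[0.08,0,0,0,0,0,25.5],[0.08,0,0,0,0,0,34],[0.08,0,0,0,0,0,42.5],[0.08,0,0,0,0,0,51],[0.08,0,0,0,0,0,59.5],[0.08,0,0,0,0,0,68],[0.08,0,0,0,0,0,76.5],[0.08,0,0,0,0,0,85],[0.08,0,0,0,0,0,93.5],[0.08,0,0,0,0,0,102],[0.08,0,0,0,0,0,110.5],[0.08,0,0,0,0,0,119],[0.08,0,0,0,0,0,127.5],[0.08,0,0,0,0,0,136],[0.08,0,0,0,0,0,144.5],[0.08,0,0,0,0,0,153],[0.08,0,0,0,0,0,161.5],[0.08,0,0,0,0,0,170]],
  ],
)

```text
clock: 14.05
tool_pos: [0.5009, -0.1153, 0.3068]
ee_rot: [-0.377, -3.11, -0.007]
ft_force: [0.5, 0.7, -0.0]
opening: 0.938
grasp_force: 0.0
```

```bash
python3 - <<'E'
from plan import *
st()
g,_=shot("side","s6"); f,_=shot("wrist","w6"); t,c=shot("top","t6")
flip=Ro.from_rotvec([0,0,np.pi])
for x,z,t in((.45,.25,35),(.445,.2,50),(.444,.15,65),(.444,.095,73)): go([x,-.114,z],ori(t)*flip)
cv2.imwrite("pics/m6.png",np.hstack([cv2.resize(f,(400,300)),cv2.resize(g[96:288,192:448],(400,300),interpolation=cv2.INTER_CUBIC)]))
E
```

```text
t 14.05 tcp [ 0.5009 -0.1153  0.3068] z [-0.008  0.006 -1.   ] y [0.239 0.971 0.004] q [ 0.17  0.28 -0.04  1.75  0.01  1.12  1.46] F [ 0.5  0.7 -0. ] op 0.0801 g 0.0
shift [-0.051   0.0014 -0.0568] turn [ 5.38 34.21  9.94]
shift [-0.056   0.0014 -0.1068] turn [ 7.81 49.03  9.64]
shift [-0.057   0.0014 -0.1568] turn [10.24 63.85  9.21]
shift [-0.057   0.0014 -0.2118] turn [11.54 71.75  8.93]
```

View pics/m6.png

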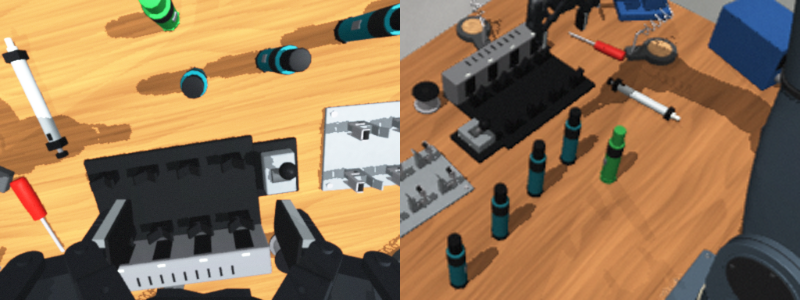

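D stands upright again at (193,80) in the wrist half, with C at (293,59). I'll refine both positions and descend.

```bash
python3 - <<'E'
from plan import *
_,c=load("w6")
for p in((193,80),(293,59)): print(back(c,np.array(p)*1.28,.155).round(4))
E
```

```text
[ 0.4362 -0.1104  0.155 ]
[ 0.4394 -0.0075  0.155 ]
```

Emit:
send_rows(
  increments=[
    [[0.085,-0.01,0,-0.01,1.4,8.5,2.5],[0.085,-0.02,0,-0.02,2.7,17,5],[0.085,-0.035,0,-0.03,4,25.5,7.5],[0.085,-0.045,0,-0.04,5.4,34.2,9.9],[0.085,-0.048,0.001,-0.065,6.6,42,9.8],[0.085,-0.053,0.001,-0.1,7.8,49,9.6],[0.085,-0.055,0.001,-0.125,9,57,9.4],[0.085,-0.055,0.001,-0.157,10.2,63.9,9.2],[0.085,-0.055,0.001,-0.185,11.5,71.7,8.9],[0.085,-0.055,0.001,-0.212,11.5,71.7,8.9],[0.085,-0.055,0.001,-0.212,11.5,71.7,8.9],[0.085,-0.055,0.001,-0.212,11.5,71.7,8.9]],
  ],
)

```text
clock: 15.4
tool_pos: [0.4463, -0.114, 0.0962]
ee_rot: [-0.068, -1.87, -0.051]
ft_force: [0.1, -0.0, 0.9]
opening: 0.992
grasp_force: 0.0
```

```bash
python3 - <<'E'
from plan import *
st()
go([.442,-.114,.095],ori(73)*Ro.from_rotvec([0,0,np.pi]))
E
```

```text
t 15.4 tcp [ 0.4463 -0.114   0.0962] z [-0.953  0.07  -0.295] y [0.073 0.997 0.   ] q [0.06 1.17 0.11 1.28 0.   1.96 1.68] F [ 0.1 -0.   0.9] op 0.0847 g 0.0
shift [-0.0043  0.     -0.0012] turn [ 0.01  0.18 -0.01]
```

Emit:
send_rows(
  increments=[
    [[0.085,-0.01,0,-0.001,0,0,0],[0.085,-0.01,0,-0.001,0,0,0],[0.02,-0.01,0,-0.001,0,0,0],[0.02,-0.01,0,-0.001,0,0,0],[0.02,-0.01,0,-0.001,0,0,0],[0.02,-0.01,0,-0.001,0,0,0],[0.02,-0.01,0,-0.001,0,0,0],[0.02,-0.01,0,-0.001,0,0,0]],
  ],
  grip_force=70,
)

```text
clock: 16.2
tool_pos: [0.4362, -0.1139, 0.0949]
ee_rot: [-0.066, -1.871, -0.053]
ft_force: [1.8, 1.3, 5.4]
opening: 0.356
grasp_force: 68.7
```

```bash
cat >> plan.py <<'E'
FL=Ro.from_rotvec([0,0,np.pi])
E
python3 - <<'E'
from plan import *
s,M=st()
h=s["tool_pos"][2]; T=bay(4)-(h+.006)*u; print(h)
for t in (50,20,-17): go(T+[0,0,.1],ori(t)*FL)
E
```

```text
t 16.2 tcp [ 0.4362 -0.1139  0.0949] z [-0.953  0.07  -0.296] y [0.073 0.997 0.003] q [0.07 1.16 0.11 1.32 0.   1.93 1.68] F [1.8 1.3 5.4] op 0.0304 g 68.73065114021301
0.09487312426113696
shift [ 0.1673 -0.1856  0.0601] turn [ -1.82 -22.7   -0.07]
shift [ 0.1673 -0.1856  0.0601] turn [ -4.   -52.62  -0.11]
shift [ 0.1673 -0.1856  0.0601] turn [ -6.67 -89.52  -0.16]
```

Emit:
send_rows(
  increments=[
    [[0.02,0,0,0.03,0,0,0],[0.02,0,0,0.06,-0.6,-8,0],[0.02,0,0,0.1,-1.2,-16,0],[0.02,0.01,0,0.14,-1.9,-24,0],[0.02,0.03,-0.02,0.16,-2.5,-32,0],[0.02,0.05,-0.05,0.17,-3.1,-40,0],[0.02,0.07,-0.08,0.17,-3.7,-48,0],[0.02,0.09,-0.11,0.17,-4.3,-56,0],[0.02,0.11,-0.13,0.16,-4.9,-64,0],[0.02,0.13,-0.15,0.15,-5.4,-72,0],[0.02,0.15,-0.17,0.13,-6,-80,0],[0.02,0.167,-0.186,0.1,-6.5,-87,0],[0.02,0.167,-0.186,0.07,-6.7,-89.5,0],[0.02,0.167,-0.186,0.06,-6.7,-89.5,0],[0.02,0.167,-0.186,0.06,-6.7,-89.5,0],[0.02,0.167,-0.186,0.06,-6.7,-89.5,0]],
  ],
)

```text
clock: 17.8
tool_pos: [0.6045, -0.2997, 0.1555]
ee_rot: [0.1, 2.843, -0.018]
ft_force: [0.1, 0.4, -1.2]
opening: 0.355
grasp_force: 69.2
```

```bash
python3 - <<'E'
from plan import *
s,M=st(); T=bay(4)-(.0949+.006)*u
go(T+[0,0,.02],ori(-17)*FL); go(T,ori(-17)*FL)
g,_=shot("side","s7"); f,_=shot("wrist","w7")
cv2.imwrite("pics/m7.png",np.clip(255*(np.hstack([cv2.resize(f,(400,300)),cv2.resize(g[60:252,192:448],(400,300),interpolation=cv2.INTER_CUBIC)])/255.)**.6,0,255).astype(np.uint8))
E
```

```text
t 17.8 tcp [ 0.6045 -0.2997  0.1555] z [ 0.292 -0.023 -0.956] y [ 0.071  0.997 -0.002] q [ 0.45  0.54 -0.01  1.82 -0.2   0.51  2.11] F [ 0.1  0.4 -1.2] op 0.0303 g 69.22253966331482
shift [-0.001   0.0002 -0.0805] turn [ 0.14  0.03 -0.15]
shift [-0.001   0.0002 -0.1005] turn [ 0.14  0.03 -0.15]
```

View pics/m7.png

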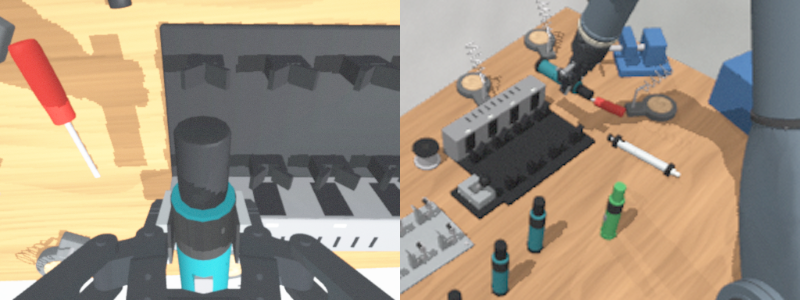

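The iron is level and lined up over bay 4. I'll lower it, gently at the end.

Emit:
send_rows(
  increments=[
    [[0.02,-0.001,0,-0.04,0,0,0],[0.02,-0.001,0,-0.07,0,0,0],[0.02,-0.001,0,-0.085,0,0,0],[0.02,-0.001,0,-0.091,0,0,0],[0.02,-0.001,0,-0.095,0,0,0],[0.02,-0.001,0,-0.098,0,0,0],[0.02,-0.001,0,-0.098,0,0,0]],
  ],
)

```text
clock: 18.6
tool_pos: [0.6027, -0.3002, 0.0572]
ee_rot: [0.101, 2.842, -0.019]
ft_force: [-0.3, 0.6, -0.9]
opening: 0.354
grasp_force: 69.2
```

Emit:
send_rows(
  increments=[
    [[0.02,0,0,-0.002,0,0,0],[0.02,0,0,-0.004,0,0,0],[0.02,0,0,-0.006,0,0,0],[0.02,0,0,-0.006,0,0,0]],
  ],
)

```text
clock: 19.0
tool_pos: [0.6023, -0.3, 0.0504]
ee_rot: [0.102, 2.843, -0.018]
ft_force: [0.1, 0.8, -0.1]
opening: 0.353
grasp_force: 69.1
```

Emit:
send_rows(
  increments=[
    [[0.02,0,0,-0.0015,0,0,0],[0.02,0,0,-0.003,0,0,0],[0.02,0,0,-0.0045,0,0,0],[0.02,0,0,-0.0045,0,0,0]],
  ],
)

```text
clock: 19.4
tool_pos: [0.6028, -0.2994, 0.0486]
ee_rot: [0.102, 2.84, -0.018]
ft_force: [-11.2, 6.3, 28.0]
opening: 0.356
grasp_force: 72.3
```

Emit:
send_rows(
  increments=[
    [[0.02,0,0,0.002,0,0,0],[0.02,0,0,0.002,0,0,0],[0.02,0,0,0.002,0,0,0]],
  ],
)

```text
clock: 19.7
tool_pos: [0.6027, -0.2998, 0.0493]
ee_rot: [0.101, 2.841, -0.018]
ft_force: [-4.9, 3.8, 14.0]
opening: 0.354
grasp_force: 70.3
```

Light contact. I'll slide towards the contact block until it pushes back.

Emit:
send_rows(
  increments=[
    [[0.02,0.002,0,0.001,0,0,0],[0.02,0.004,0,0.001,0,0,0],[0.02,0.005,0,0.001,0,0,0],[0.02,0.005,0,0.001,0,0,0]],
  ],
)

```text
clock: 20.1
tool_pos: [0.6071, -0.2999, 0.0488]
ee_rot: [0.102, 2.843, -0.018]
ft_force: [-0.8, 0.8, 0.1]
opening: 0.355
grasp_force: 69.4
```

Emit:
send_rows(
  increments=[
    [[0.02,0.002,0,0,0,0,0],[0.02,0.004,0,0,0,0,0],[0.02,0.004,0,0,0,0,0],[0.02,0.004,0,0,0,0,0]],
  ],
)

```text
clock: 20.5
tool_pos: [0.6105, -0.2998, 0.0485]
ee_rot: [0.102, 2.844, -0.018]
ft_force: [-3.9, 1.8, 1.6]
opening: 0.355
grasp_force: 69.9
```

Emit:
send_rows(
  increments=[
    [[0.02,0,0,-0.0015,0,0,0],[0.02,0,0,-0.003,0,0,0],[0.02,0,0,-0.003,0,0,0]],
  ],
)

```text
clock: 20.8
tool_pos: [0.6105, -0.2999, 0.0481]
ee_rot: [0.102, 2.842, -0.018]
ft_force: [-16.3, 7.0, 29.5]
opening: 0.352
grasp_force: 73.1
```

Emit:
send_rows(
  increments=[
    [[0.02,0,0,0.002,0,0,0],[0.02,0,0,0.002,0,0,0],[0.05,0,0,0.002,0,0,0],[0.05,0,0,0.002,0,0,0],[0.05,0,0,0.002,0,0,0],[0.05,0,0,0.04,0,0,0],[0.05,-0.015,0,0.08,0,0,0],[0.05,-0.03,0,0.12,0,0,0],[0.05,-0.03,0,0.15,0,0,0],[0.05,-0.03,0,0.15,0,0,0]],
  ],
)

```text
clock: 21.8
tool_pos: [0.5832, -0.3015, 0.2012]
ee_rot: [0.102, 2.835, -0.024]
ft_force: [1.0, -0.1, -0.2]
opening: 0.584
grasp_force: 0.0
```

```bash
python3 - <<'E'
from plan import *
s,M=st()
g,_=shot("side","s8"); f,_=shot("wrist","w8")
cv2.imwrite("pics/m8.png",np.clip(255*(np.hstack([cv2.resize(f[:,100:420],(400,480),interpolation=cv2.INTER_CUBIC),cv2.resize(g[100:244,240:360],(400,480),interpolation=cv2.INTER_CUBIC)])/255.)**.6,0,255).astype(np.uint8))
E
```

```text
t 21.8 tcp [ 0.5832 -0.3015  0.2012] z [ 0.299 -0.027 -0.954] y [ 0.073  0.997 -0.006] q [ 0.47  0.46 -0.    1.82 -0.2   0.58  2.12] F [ 1.  -0.1 -0.2] op 0.0499 g 0.0
```

View pics/m8.png

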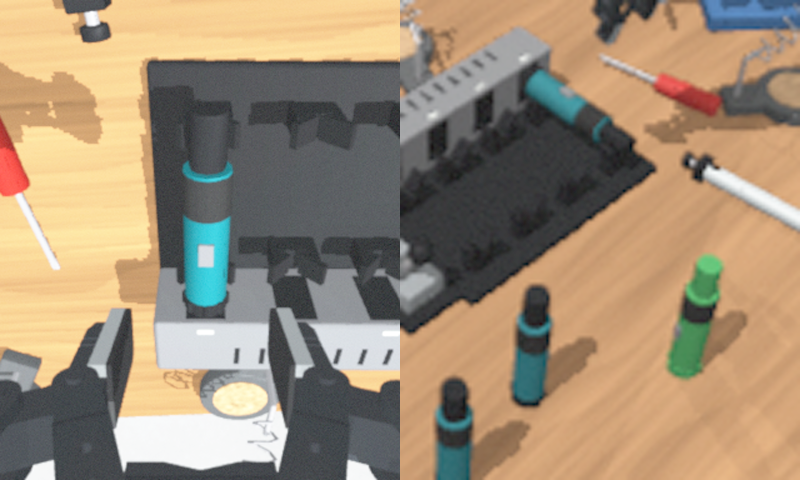

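Iron D is in both saddles of bay 4 with its butt at the block. I'll check the numbers: cap tip at crop (210,103), teal edge at (207,163).

```bash
python3 - <<'E'
from plan import *
_,c=load("w8"); b=bay(4)
for p,z,n in(((210,103),.067,155),((207,163),.071,118),((207,318),.0735,0),((207,318),.078,0)):
    X=back(c,(100+p[0]*.8,p[1]*.8),z); d=Ro.from_euler("z",-YAW).apply(b-X); print(n,d.round(4))
# seen block top front edge at crop (207,322)
s,M=st()
print("C approach")
C=np.array([.4405,-.0045,0])
for yaw in(20,28):
    R=lambda t:ori(t,np.radians(yaw))*FL
    for dx,z,t in((.03,.30,20),(0.0,.25,35),(0,.2,50),(0,.15,65),(0,.095,73)): go(C+[dx-.003,0,z],R(t))
from ik import *
for yaw in(10,20,28,35):
    print(yaw,[a.round(2).tolist() for a in ik(C+[0,0,.095],ori(73,np.radians(yaw))*FL,q0=[0,1.1,0,1.3,0,1.9,1.5],n=1)])
E
```

```text
155 [ 0.1632 -0.0022 -0.012 ]
118 [ 0.1293 -0.0009 -0.016 ]
0 [ 0.0023 -0.0024 -0.0185]
0 [ 0.007  -0.0023 -0.023 ]
t 21.9 tcp [ 0.5817 -0.3001  0.1967] z [ 0.293 -0.024 -0.956] y [ 0.072  0.997 -0.003] q [ 0.47  0.47 -0.    1.83 -0.2   0.58  2.12] F [-0.8  0.4 -1.4] op 0.0498 g 0.0
C approach
shift [-0.1142  0.2956  0.1033] turn [-5.01 37.05 23.2 ]
shift [-0.1442  0.2956  0.0533] turn [-7.1  52.   22.34]
shift [-0.1442  0.2956  0.0033] turn [-9.2  66.94 21.17]
shift [-0.1442  0.2956 -0.0467] turn [-11.29  81.86  19.69]
shift [-0.1442  0.2956 -0.1017] turn [-12.41  89.8   18.76]
shift [-0.1142  0.2956  0.1033] turn [-7.63 36.81 30.91]
shift [-0.1442  0.2956  0.0533] turn [-10.77  51.65  29.76]
shift [-0.1442  0.2956  0.0033] turn [-13.92  66.47  28.22]
shift [-0.1442  0.2956 -0.0467] turn [-17.06  81.26  26.24]
shift [-0.1442  0.2956 -0.1017] turn [-18.73  89.13  25.01]
10 [[-0.05, 1.13, -0.16, 1.37, 0.11, 1.93, 1.48]]
20 [[-0.16, 1.12, -0.09, 1.4, 0.19, 1.9, 1.59]]
28 [[-0.24, 1.11, -0.05, 1.43, 0.25, 1.86, 1.67]]
35 [[-0.31, 1.1, -0.01, 1.48, 0.3, 1.82, 1.72]]
```

```bash
python3 - <<'E'
from plan import *
_,c=load("w8"); _,d=load("s8"); g,_=load("s8"); f,_=load("w8"); b=bay(4)
print("cam",-c["R"].T@c["t"])
a=cv2.resize(f[60:300,215:315],(400,560),interpolation=cv2.INTER_CUBIC)
e=cv2.resize(g[105:165,262:324],(400,387),interpolation=cv2.INTER_CUBIC); e=np.vstack([e,np.zeros((173,400,3),np.uint8)])
Xs=[b-u*l+[0,0,r] for l,r in((0,.0185),(12,.0185) if 0 else (.012,.0185),(.118,.016),(.118,.012),(.155,.012))]
for X in Xs:
    p=proj(c,X)[0]; q=proj(d,X)[0]
    cv2.circle(a,(int((p[0]-215)*4),int((p[1]-60)*560/240)),3,(0,0,255),1)
    cv2.circle(e,(int((q[0]-262)*400/62),int((q[1]-105)*387/60)),3,(0,0,255),1)
cv2.imwrite("pics/m9.png",np.clip(255*(np.hstack([a,e])/255.)**.6,0,255).astype(np.uint8))
E
```

```text
cam [ 0.46315977 -0.29151545  0.30026666]
```

View pics/m9.png

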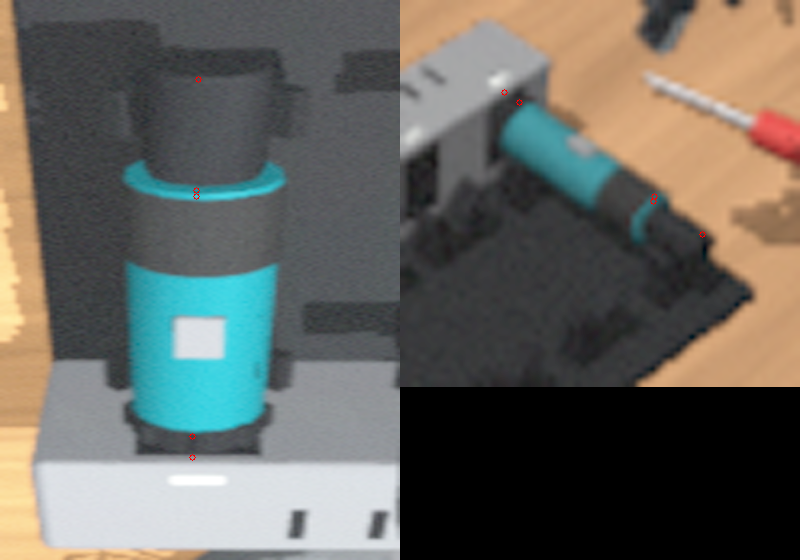

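The predicted seated outline lands on the iron in both views, so D is home. Next is C, at (0.443, -0.002), approached with the tool yawed 20° to keep clear of the lever.

```bash
cat >> plan.py <<'E'
IR=dict(A=np.array([.417,.2454,0]),B=np.array([.4278,.1209,0]),C=np.array([.4429,-.0017,0]))
def approach(n,yaw,a=.004,h=.095):
    y=np.radians(yaw); t=np.array([np.cos(y),np.sin(y),0]); P0=IR[n]-a*t
    for dx,z,tl in((.03,.27,20),(0,.25,35),(0,.2,50),(0,.15,65),(0,h,73)): go(P0+dx*t+[0,0,z],ori(tl,y)*FL)
E
python3 - <<'E'
from plan import *
approach("C",20)
E
```

```text
shift [-0.1143  0.3073  0.0733] turn [-5.01 37.05 23.2 ]
shift [-0.1425  0.297   0.0533] turn [-7.1  52.   22.34]
shift [-0.1425  0.297   0.0033] turn [-9.2  66.94 21.17]
shift [-0.1425  0.297  -0.0467] turn [-11.29  81.86  19.69]
shift [-0.1425  0.297  -0.1017] turn [-12.41  89.8   18.76]
```

Emit:
send_rows(
  increments=[
    [[0.085,-0.01,0.04,0.03,-1,7,4.5],[0.085,-0.03,0.08,0.06,-2,14,9],[0.085,-0.05,0.12,0.075,-3,21,14],[0.085,-0.07,0.165,0.075,-4,29,18.5],[0.085,-0.09,0.21,0.075,-5,37,23.2],[0.085,-0.11,0.25,0.07,-6,44.5,22.8],[0.085,-0.13,0.29,0.06,-7.1,52,22.3],[0.085,-0.142,0.297,0.03,-8.1,59.5,21.8],[0.085,-0.142,0.297,0.003,-9.2,67,21.2],[0.085,-0.142,0.297,-0.022,-10.2,74.5,20.4],[0.085,-0.142,0.297,-0.047,-11.3,82,19.7],[0.085,-0.142,0.297,-0.075,-12.4,89.8,18.8],[0.085,-0.142,0.297,-0.1,-12.4,89.8,18.8],[0.085,-0.142,0.297,-0.102,-12.4,89.8,18.8],[0.085,-0.142,0.297,-0.102,-12.4,89.8,18.8]],
  ],
)

```text
clock: 23.4
tool_pos: [0.4388, -0.0031, 0.0935]
ee_rot: [0.325, -1.843, 0.24]
ft_force: [-0.1, 0.4, 0.7]
opening: 0.999
grasp_force: 0.0
```

```bash
python3 - <<'E'
from plan import *
st(); approach("C",20)
E
```

```text
t 23.4 tcp [ 0.4388 -0.0031  0.0935] z [-0.9   -0.327 -0.289] y [-0.342  0.94   0.001] q [-0.23  1.14  0.04  1.38  0.13  1.89  1.69] F [-0.1  0.4  0.7] op 0.0853 g 0.0
shift [0.0286 0.0103 0.1765] turn [ 1.815e+01 -5.000e+01  1.000e-02]
shift [4.000e-04 1.000e-04 1.565e-01] turn [ 1.303e+01 -3.590e+01  1.000e-02]
shift [4.000e-04 1.000e-04 1.065e-01] turn [ 7.900e+00 -2.181e+01  2.000e-02]
shift [0.0004 0.0001 0.0565] turn [ 2.77 -7.71  0.02]
shift [0.0004 0.0001 0.0015] turn [ 0.04 -0.19  0.02]
```

Emit:
send_rows(
  increments=[
    [[0.02,0,0,0.001,0,0,0],[0.02,0,0,0.001,0,0,0],[0.02,0,0,0.001,0,0,0],[0.02,0,0,0.001,0,0,0],[0.02,0,0,0.001,0,0,0],[0.02,0,0,0.001,0,0,0]],
  ],
  grip_force=70,
)

```text
clock: 24.0
tool_pos: [0.4392, -0.003, 0.0962]
ee_rot: [0.325, -1.844, 0.241]
ft_force: [3.1, 0.8, 7.4]
opening: 0.351
grasp_force: 68.8
```

```bash
cat >> plan.py <<'E'
def place(n,h,z=.1,gap=.004): return bay(n)-(h+gap)*u+[0,0,z]
E
python3 - <<'E'
from plan import *
s,M=st(); h=s["tool_pos"][2]
for t in(73,-17):go(place(3,h),ori(t)*FL)
E
```

```text
t 24.0 tcp [ 0.4392 -0.003   0.0962] z [-0.899 -0.327 -0.29 ] y [-0.342  0.94  -0.   ] q [-0.23  1.14  0.04  1.38  0.13  1.89  1.69] F [3.1 0.8 7.4] op 0.03 g 68.76080989837646
shift [ 0.1701 -0.2267  0.0588] turn [ 2.000e-02 -1.100e-01 -2.417e+01]
shift [ 0.1701 -0.2267  0.0588] turn [ 12.45 -89.81 -18.94]
```

Emit:
send_rows(
  increments=[
    [[0.02,0,0,0.03,0,0,0],[0.02,0,0,0.06,1.1,-8,-1.7],[0.02,0,0,0.1,2.2,-16,-3.4],[0.02,0.01,-0.02,0.14,3.3,-24,-5],[0.02,0.03,-0.05,0.16,4.4,-32,-6.7],[0.02,0.05,-0.08,0.17,5.5,-40,-8.4],[0.02,0.07,-0.11,0.17,6.6,-48,-10.1],[0.02,0.09,-0.14,0.17,7.8,-56,-11.8],[0.02,0.11,-0.17,0.16,8.9,-64,-13.5],[0.02,0.13,-0.2,0.15,10,-72,-15.2],[0.02,0.15,-0.22,0.13,11.1,-80,-16.9],[0.02,0.17,-0.227,0.1,12,-87,-18.4],[0.02,0.17,-0.227,0.07,12.4,-89.8,-18.9],[0.02,0.17,-0.227,0.04,12.4,-89.8,-18.9],[0.02,0.17,-0.227,0.04,12.4,-89.8,-18.9],[0.02,0.17,-0.227,0.04,12.4,-89.8,-18.9]],
  ],
)

```text
clock: 25.6
tool_pos: [0.6092, -0.23, 0.1353]
ee_rot: [0.103, 2.844, -0.017]
ft_force: [0.2, -0.2, -1.1]
opening: 0.351
grasp_force: 69.4
```

```bash
python3 - <<'E'
from plan import *
s,M=st(); go(place(3,.0962,z=-.004),ori(-17)*FL)
E
```

```text
t 25.6 tcp [ 0.6092 -0.23    0.1353] z [ 0.291 -0.022 -0.956] y [ 0.073  0.997 -0.001] q [ 0.33  0.54 -0.01  1.91 -0.17  0.41  1.97] F [ 0.2 -0.2 -1.1] op 0.03 g 69.38424825668335
shift [ 0.0001  0.0003 -0.0843] turn [ 0.04 -0.03 -0.03]
```

Emit:
send_rows(
  increments=[
    [[0.02,0.002,0,-0.04,0,0,0],[0.02,0.002,0,-0.07,0,0,0],[0.02,0.002,0,-0.079,0,0,0],[0.02,0.002,0,-0.082,0,0,0],[0.02,0.002,0,-0.084,0,0,0],[0.02,0.002,0,-0.084,0,0,0]],
  ],
)

```text
clock: 26.2
tool_pos: [0.6133, -0.2295, 0.0542]
ee_rot: [0.101, 2.839, -0.017]
ft_force: [-1.5, 2.6, 7.8]
opening: 0.35
grasp_force: 74.1
```

Emit:
send_rows(
  increments=[
    [[0.02,0,0,-0.001,0,0,0],[0.02,0,0,-0.002,0,0,0],[0.02,0,0,-0.002,0,0,0]],
  ],
)

```text
clock: 26.5
tool_pos: [0.6135, -0.2297, 0.0535]
ee_rot: [0.101, 2.838, -0.018]
ft_force: [-6.6, 4.8, 22.0]
opening: 0.354
grasp_force: 76.2
```

Emit:
send_rows(
  increments=[
    [[0.02,0.001,0,0.002,0,0,0],[0.02,0.002,0,0.002,0,0,0],[0.02,0.003,0,0.002,0,0,0],[0.02,0.003,0,0.002,0,0,0]],
  ],
)

```text
clock: 26.9
tool_pos: [0.6134, -0.2297, 0.0537]
ee_rot: [0.103, 2.843, -0.017]
ft_force: [-15.0, 4.1, 23.2]
opening: 0.35
grasp_force: 76.5
```

Emit:
send_rows(
  increments=[
    [[0.02,0.002,0,0.002,0,0,0],[0.05,0.002,0,0.001,0,0,0],[0.05,0.002,0,0.001,0,0,0],[0.05,0.002,0,0.001,0,0,0],[0.05,0.002,0,0.04,0,0,0],[0.05,-0.015,0,0.08,0,0,0],[0.05,-0.03,0,0.12,0,0,0],[0.05,-0.03,0,0.15,0,0,0],[0.05,-0.03,0,0.15,0,0,0]],
  ],
)

```text
clock: 27.8
tool_pos: [0.5865, -0.2312, 0.2065]
ee_rot: [0.104, 2.835, -0.021]
ft_force: [-0.1, -0.2, 0.3]
opening: 0.584
grasp_force: 0.0
```

```bash
cat > chk.py <<'E'
from plan import *
# teal white-label & teal mask of iron seen by wrist: compare extents along the bay axis
def chk(n,name):
    f,c=shot("wrist",name); hsv=cv2.cvtColor(f,cv2.COLOR_BGR2HSV)
    m=cv2.inRange(hsv,(80,90,40),(100,255,255)); k,l,s,ce=cv2.connectedComponentsWithStats(m)
    b=bay(n)
    for lab,lo in (("lip",.118),("body",.012)):
        pass
    ex=[proj(c,b-u*d+[0,0,.016])[0].round(1) for d in(.118,.065,.012)]
    print("expected lip/mid/collar-edge px",ex)
    col=int(ex[1][0]); print("teal rows at col",col,[int(r) for r in np.where(np.diff(np.r_[0,m[:,col]>0].astype(int)))[0]])
    for r in range(int(ex[1][1])-10,int(ex[1][1])+30,10):
        w=np.where(m[r])[0]; w=w[abs(w-col)<60]; X=b-u*.065
        if len(w): print("row",r,"cols",w.min(),w.max())
    e=[proj(c,b-u*.03+Ro.from_euler("z",YAW).apply([0,sg*.016,0]))[0].round(1) for sg in(-1,1)]; print("exp sides at .03",e)
E
python3 - <<'E'
from chk import *
st(); chk(3,"w10"); approach("B",0)
E
```

```text
t 27.8 tcp [ 0.5865 -0.2312  0.2065] z [ 0.3   -0.026 -0.954] y [ 0.074  0.997 -0.004] q [ 0.33  0.42  0.02  1.89 -0.16  0.54  1.97] F [-0.1 -0.2  0.3] op 0.0499 g 0.0
expected lip/mid/collar-edge px [array([264.5, 139.8]), array([264. , 194.8]), array([263.6, 239.3])]
teal rows at col 264 [136, 143, 174, 241]
row 184 cols 205 283
row 194 cols 205 283
row 204 cols 205 282
row 214 cols 205 282
exp sides at .03 [array([247., 214.]), array([280.3, 214. ])]
shift [-0.1318  0.3515  0.066 ] turn [ 1.51 37.3   3.98]
shift [-0.1618  0.3515  0.046 ] turn [ 2.05 52.29  3.82]
shift [-0.1618  0.3515 -0.004 ] turn [ 2.59 67.28  3.6 ]
shift [-0.1618  0.3515 -0.054 ] turn [ 3.13 82.27  3.33]
shift [-0.1618  0.3515 -0.109 ] turn [ 3.41 90.27  3.16]
```

C matches the predicted seated pixels. Next is B.

Emit:
send_rows(
  increments=[
    [[0.085,-0.01,0.045,0.03,0.3,7,1],[0.085,-0.03,0.09,0.06,0.6,14,2],[0.085,-0.05,0.135,0.066,0.9,21,3],[0.085,-0.07,0.18,0.066,1.2,29,3.5],[0.085,-0.09,0.22,0.066,1.5,37.3,4],[0.085,-0.11,0.26,0.066,1.8,45,3.9],[0.085,-0.13,0.3,0.06,2,52.3,3.8],[0.085,-0.15,0.335,0.05,2,52.3,3.8],[0.085,-0.162,0.351,0.03,2.3,60,3.7],[0.085,-0.162,0.351,-0.004,2.6,67.3,3.6],[0.085,-0.162,0.351,-0.03,2.9,75,3.5],[0.085,-0.162,0.351,-0.054,3.1,82.3,3.3],[0.085,-0.162,0.351,-0.08,3.4,90.3,3.2],[0.085,-0.162,0.351,-0.109,3.4,90.3,3.2],[0.085,-0.162,0.351,-0.109,3.4,90.3,3.2],[0.085,-0.162,0.351,-0.109,3.4,90.3,3.2]],
  ],
)

```text
clock: 29.45
tool_pos: [0.4219, 0.1211, 0.0919]
ee_rot: [-0.001, -1.86, -0.001]
ft_force: [-0.2, 0.2, -0.3]
opening: 0.996
grasp_force: 0.0
```

Emit:
send_rows(
  increments=[
    [[0.02,0,0,0,0,0,0],[0.02,0,0,0,0,0,0],[0.02,0,0,0,0,0,0],[0.02,0,0,0,0,0,0],[0.02,0,0,0,0,0,0],[0.02,0,0,0,0,0,0]],
  ],
  grip_force=70,
)

```text
clock: 30.05
tool_pos: [0.4222, 0.1211, 0.0932]
ee_rot: [-0.0, -1.861, -0.001]
ft_force: [2.2, 0.3, 7.3]
opening: 0.351
grasp_force: 68.6
```

```bash
python3 - <<'E'
from plan import *
s,M=st(); h=s["tool_pos"][2]
go(place(2,h,gap=.002,z=.08),ori(-17)*FL)
E
```

```text
t 30.05 tcp [0.4222 0.1211 0.0932] z [-0.958  0.001 -0.286] y [0.001 1.    0.001] q [-0.21  1.14 -0.02  1.36 -0.22  1.9   1.42] F [2.2 0.3 7.3] op 0.03 g 68.62952470779419
shift [ 0.1972 -0.2814  0.0418] turn [ -3.39 -90.31  -3.29]
```

Emit:
send_rows(
  increments=[
    [[0.02,0,0,0.03,0,0,0],[0.02,0,0,0.06,-0.3,-8,-0.3],[0.02,0,0,0.1,-0.6,-16,-0.6],[0.02,0.01,-0.03,0.14,-0.9,-24,-0.9],[0.02,0.03,-0.065,0.16,-1.2,-32,-1.2],[0.02,0.055,-0.1,0.17,-1.5,-40,-1.5],[0.02,0.08,-0.135,0.17,-1.8,-48,-1.8],[0.02,0.105,-0.17,0.17,-2.1,-56,-2.1],[0.02,0.13,-0.205,0.16,-2.4,-64,-2.4],[0.02,0.155,-0.24,0.15,-2.7,-72,-2.7],[0.02,0.18,-0.27,0.13,-3,-80,-3],[0.02,0.197,-0.281,0.1,-3.3,-87,-3.2],[0.02,0.197,-0.281,0.07,-3.4,-90.3,-3.3],[0.02,0.197,-0.281,0.04,-3.4,-90.3,-3.3],[0.02,0.197,-0.281,0.01,-3.4,-90.3,-3.3],[0.02,0.197,-0.281,0.01,-3.4,-90.3,-3.3],[0.02,0.197,-0.281,0.01,-3.4,-90.3,-3.3]],
  ],
)

```text
clock: 31.75
tool_pos: [0.619, -0.16, 0.1022]
ee_rot: [0.106, 2.844, -0.015]
ft_force: [0.4, 0.4, -0.3]
opening: 0.355
grasp_force: 69.4
```

```bash
python3 - <<'E'
from plan import *
s,M=st(); go(place(2,.0932,gap=.002,z=-.006),ori(-17)*FL)
E
```

```text
t 31.75 tcp [ 0.619  -0.16    0.1022] z [ 0.291 -0.021 -0.957] y [0.074 0.997 0.   ] q [ 0.2   0.57  0.    1.97 -0.13  0.3   1.81] F [ 0.4  0.4 -0.3] op 0.0303 g 69.3585991859436
shift [ 0.0004 -0.0002 -0.0532] turn [-0.02 -0.04  0.05]
```

Emit:
send_rows(
  increments=[
    [[0.02,0,0,-0.03,0,0,0],[0.02,0,0,-0.042,0,0,0],[0.02,0,0,-0.047,0,0,0],[0.02,0,0,-0.05,0,0,0],[0.02,0,0,-0.05,0,0,0]],
  ],
)

```text
clock: 32.25
tool_pos: [0.6196, -0.1601, 0.0526]
ee_rot: [0.105, 2.842, -0.016]
ft_force: [-0.3, 0.3, -1.5]
opening: 0.352
grasp_force: 69.5
```

Emit:
send_rows(
  increments=[
    [[0.02,0,0,-0.0015,0,0,0],[0.02,0,0,-0.003,0,0,0],[0.02,0,0,-0.003,0,0,0]],
  ],
)

```text
clock: 32.55
tool_pos: [0.6197, -0.1599, 0.0495]
ee_rot: [0.105, 2.842, -0.016]
ft_force: [0.7, 1.0, 2.7]
opening: 0.359
grasp_force: 70.0
```

Starting to touch at the predicted height. I'll press a little more and push to the block.

Emit:
send_rows(
  increments=[
    [[0.02,0.001,0,-0.0015,0,0,0],[0.02,0.002,0,-0.003,0,0,0],[0.02,0.003,0,-0.003,0,0,0],[0.02,0.003,0,-0.003,0,0,0]],
  ],
)

```text
clock: 32.95
tool_pos: [0.62, -0.1596, 0.0486]
ee_rot: [0.106, 2.844, -0.015]
ft_force: [-24.6, 6.8, 44.7]
opening: 0.352
grasp_force: 75.0
```

Emit:
send_rows(
  increments=[
    [[0.02,-0.001,0,0.004,0,0,0],[0.02,-0.001,0,0.004,0,0,0]],
  ],
)

```text
clock: 33.15
tool_pos: [0.6213, -0.1602, 0.0508]
ee_rot: [0.106, 2.842, -0.016]
ft_force: [-0.6, 0.2, -1.4]
opening: 0.352
grasp_force: 69.3
```

Emit:
send_rows(
  increments=[
    [[0.02,0.003,0,0,0,0,0],[0.02,0.003,0,0,0,0,0]],
  ],
)

```text
clock: 33.35
tool_pos: [0.6229, -0.1599, 0.0494]
ee_rot: [0.106, 2.846, -0.015]
ft_force: [-9.2, 2.3, 9.8]
opening: 0.352
grasp_force: 70.8
```

Emit:
send_rows(
  increments=[
    [[0.02,0,0,-0.001,0,0,0],[0.05,0,0,0,0,0,0],[0.05,0,0,0,0,0,0],[0.05,0,0,0,0,0,0],[0.05,0,0,0.04,0,0,0],[0.05,-0.015,0,0.08,0,0,0],[0.05,-0.03,0,0.12,0,0,0],[0.05,-0.03,0,0.15,0,0,0],[0.05,-0.03,0,0.15,0,0,0]],
  ],
)

```text
clock: 34.25
tool_pos: [0.5963, -0.1608, 0.2047]
ee_rot: [0.106, 2.835, -0.018]
ft_force: [-0.1, -0.5, 0.5]
opening: 0.584
grasp_force: 0.0
```

```bash
python3 - <<'E'
from chk import *
st(); chk(2,"w11"); chk(3,"w11b"); approach("A",15)
E
```

```text
t 34.25 tcp [ 0.5963 -0.1608  0.2047] z [ 0.299 -0.023 -0.954] y [ 0.075  0.997 -0.001] q [ 0.18  0.4   0.05  1.93 -0.12  0.51  1.81] F [-0.1 -0.5  0.5] op 0.0499 g 0.0
expected lip/mid/collar-edge px [array([262.9, 135.7]), array([262.6, 191.9]), array([262.4, 237.3])]
teal rows at col 262 [132, 139, 171, 239]
row 181 cols 203 282
row 191 cols 203 281
row 201 cols 203 281
row 211 cols 203 281
exp sides at .03 [array([245.5, 211.6]), array([279.3, 211.7])]
expected lip/mid/collar-edge px [array([169.6, 138.7]), array([179.3, 195. ]), array([187.1, 240.3])]
teal rows at col 179 [134, 141, 174, 240]
row 185 cols 120 203
row 195 cols 120 204
row 205 cols 120 205
row 215 cols 120 206
exp sides at .03 [array([170.7, 214.6]), array([204.6, 214.6])]
shift [-0.1525  0.4121  0.0695] turn [-3.49 37.1  18.55]
shift [-0.1814  0.4044  0.0495] turn [-4.9  52.1  17.88]
shift [-0.1814  0.4044 -0.0005] turn [-6.31 67.09 16.97]
shift [-0.1814  0.4044 -0.0505] turn [-7.73 82.06 15.81]
shift [-0.1814  0.4044 -0.1055] turn [-8.48 90.05 15.08]
```

Emit:
send_rows(
  increments=[
    [[0.085,-0.01,0.045,0.03,-0.7,7,4],[0.085,-0.03,0.09,0.06,-1.4,14,8],[0.085,-0.05,0.135,0.07,-2,21,12],[0.085,-0.07,0.18,0.07,-2.7,29,15],[0.085,-0.09,0.22,0.07,-3.5,37.1,18.5],[0.085,-0.105,0.26,0.07,-4.2,45,18.2],[0.085,-0.12,0.3,0.06,-4.9,52.1,17.9],[0.085,-0.14,0.34,0.05,-4.9,52.1,17.9],[0.085,-0.16,0.38,0.05,-4.9,52.1,17.9],[0.085,-0.181,0.404,0.03,-5.6,60,17.5],[0.085,-0.181,0.404,0,-6.3,67.1,17],[0.085,-0.181,0.404,-0.025,-7,75,16.4],[0.085,-0.181,0.404,-0.05,-7.7,82,15.8],[0.085,-0.181,0.404,-0.08,-8.5,90,15.1],[0.085,-0.181,0.404,-0.105,-8.5,90,15.1],[0.085,-0.181,0.404,-0.105,-8.5,90,15.1],[0.085,-0.181,0.404,-0.105,-8.5,90,15.1]],
  ],
)

```text
clock: 36.05
tool_pos: [0.4126, 0.2436, 0.0938]
ee_rot: [0.243, -1.852, 0.181]
ft_force: [-0.2, -0.0, 0.5]
opening: 0.992
grasp_force: 0.0
```

Emit:
send_rows(
  increments=[
    [[0.02,0,0,0,0,0,0],[0.02,0,0,0,0,0,0],[0.02,0,0,0,0,0,0],[0.02,0,0,0,0,0,0],[0.02,0,0,0,0,0,0],[0.02,0,0,0,0,0,0]],
  ],
  grip_force=70,
)

```text
clock: 36.65
tool_pos: [0.4131, 0.2445, 0.0964]
ee_rot: [0.245, -1.855, 0.18]
ft_force: [1.5, 2.5, 7.9]
opening: 0.35
grasp_force: 68.7
```

```bash
python3 - <<'E'
from plan import *
s,M=st(); h=s["tool_pos"][2]
go(place(1,h,gap=.002,z=.08),ori(-17)*FL)
E
```

```text
t 36.65 tcp [0.4131 0.2445 0.0964] z [-0.924 -0.248 -0.292] y [-0.259  0.966  0.001] q [-0.35  1.19 -0.28  1.22 -0.12  1.98  1.22] F [1.5 2.5 7.9] op 0.0299 g 68.66600275039673
shift [ 0.2082 -0.3347  0.0386] turn [  8.49 -89.99 -15.13]
```

Emit:
send_rows(
  increments=[
    [[0.02,0,0,0.03,0,0,0],[0.02,0,0,0.06,0.8,-8,-1.3],[0.02,0,-0.01,0.1,1.5,-16,-2.7],[0.02,0.01,-0.04,0.14,2.2,-24,-4],[0.02,0.03,-0.08,0.16,3,-32,-5.4],[0.02,0.05,-0.12,0.17,3.8,-40,-6.7],[0.02,0.08,-0.16,0.17,4.5,-48,-8.1],[0.02,0.105,-0.2,0.17,5.3,-56,-9.4],[0.02,0.13,-0.24,0.16,6,-64,-10.8],[0.02,0.155,-0.28,0.15,6.8,-72,-12.1],[0.02,0.18,-0.315,0.13,7.5,-80,-13.4],[0.02,0.208,-0.335,0.1,8.2,-87,-14.6],[0.02,0.208,-0.335,0.07,8.5,-90,-15.1],[0.02,0.208,-0.335,0.04,8.5,-90,-15.1],[0.02,0.208,-0.335,0.01,8.5,-90,-15.1],[0.02,0.208,-0.335,0.005,8.5,-90,-15.1],[0.02,0.208,-0.335,0.005,8.5,-90,-15.1]],
  ],
)

```text
clock: 38.35
tool_pos: [0.6206, -0.0908, 0.0996]
ee_rot: [0.105, 2.845, -0.016]
ft_force: [-0.1, 0.5, -0.8]
opening: 0.355
grasp_force: 69.2
```

```bash
python3 - <<'E'
from plan import *
s,M=st(); go(place(1,.0964,gap=.002,z=-.004),ori(-17)*FL)
E
```

```text
t 38.35 tcp [ 0.6206 -0.0908  0.0996] z [ 0.29  -0.022 -0.957] y [ 0.074  0.997 -0.   ] q [ 0.19  0.56 -0.17  2.01  0.33  0.3   1.25] F [-0.1  0.5 -0.8] op 0.0303 g 69.21013355255127
shift [ 0.0007  0.0005 -0.0486] turn [ 0.   -0.1   0.02]
```

Emit:
send_rows(
  increments=[
    [[0.02,0.001,0,-0.03,0,0,0],[0.02,0.001,0,-0.04,0,0,0],[0.02,0.001,0,-0.044,0,0,0],[0.02,0.001,0,-0.046,0,0,0],[0.02,0.001,0,-0.046,0,0,0]],
  ],
)

```text
clock: 38.85
tool_pos: [0.6228, -0.091, 0.0549]
ee_rot: [0.105, 2.842, -0.016]
ft_force: [0.0, 0.1, -1.4]
opening: 0.349
grasp_force: 69.5
```

Emit:
send_rows(
  increments=[
    [[0.02,0,0,-0.001,0,0,0],[0.02,0,0,-0.002,0,0,0],[0.02,0,0,-0.002,0,0,0]],
  ],
)

```text
clock: 39.15
tool_pos: [0.6231, -0.0906, 0.0531]
ee_rot: [0.105, 2.84, -0.015]
ft_force: [-1.4, 1.4, 6.6]
opening: 0.354
grasp_force: 70.6
```

Emit:
send_rows(
  increments=[
    [[0.02,0,0,-0.001,0,0,0],[0.02,0,0,-0.002,0,0,0],[0.02,0,0,-0.002,0,0,0]],
  ],
)

```text
clock: 39.45
tool_pos: [0.6234, -0.0899, 0.0521]
ee_rot: [0.104, 2.839, -0.014]
ft_force: [-6.3, 4.9, 17.4]
opening: 0.35
grasp_force: 72.2
```

Emit:
send_rows(
  increments=[
    [[0.02,0,0,0.0035,0,0,0],[0.02,0.002,0,0.003,0,0,0],[0.02,0.003,0,0.002,0,0,0],[0.02,0.003,0,0.002,0,0,0]],
  ],
)

```text
clock: 39.85
tool_pos: [0.6252, -0.09, 0.0522]
ee_rot: [0.105, 2.843, -0.014]
ft_force: [-4.6, 6.0, 8.4]
opening: 0.351
grasp_force: 71.0
```

Emit:
send_rows(
  increments=[
    [[0.05,0,0,0,0,0,0],[0.05,0,0,0,0,0,0],[0.05,0,0,0,0,0,0],[0.05,0,0,0.04,0,0,0],[0.05,-0.015,-0.02,0.08,0,0,0],[0.05,-0.03,-0.05,0.12,0,0,0],[0.05,-0.03,-0.08,0.17,0,0,0],[0.05,-0.03,-0.1,0.22,0,0,0],[0.05,-0.03,-0.1,0.24,0,0,0],[0.05,-0.03,-0.1,0.24,0,0,0]],
  ],
)

```text
clock: 40.85
tool_pos: [0.597, -0.1936, 0.2973]
ee_rot: [0.11, 2.835, -0.02]
ft_force: [0.4, 0.5, 0.1]
opening: 0.584
grasp_force: 0.0
```

```bash
python3 - <<'E'
from plan import *
st(); 
f,c=shot("wrist","w12"); g,d=shot("side","s12"); t,e=shot("top","t12")
# overlay expected seated points, enlarge
def ov(img,c,box,size):
    x0,y0,x1,y1=box; a=cv2.resize(img[y0:y1,x0:x1],size,interpolation=cv2.INTER_CUBIC); a=np.clip(255*(a/255.)**.6,0,255).astype(np.uint8)
    sx=size[0]/(x1-x0); sy=size[1]/(y1-y0)
    for n in range(1,5):
        for l,r in((.012,.016),(.118,.016),(.155,.012)):
            p=proj(c,bay(n)-u*l+[0,0,r])[0]; cv2.circle(a,(int((p[0]+.5-x0)*sx),int((p[1]+.5-y0)*sy)),2,(0,0,255),1)
    return a
uv=[proj(c,bay(n)-u*l) for n in(1,4) for l in(0,.2)]; uv=np.vstack(uv); print(uv.round(0))
a=ov(f,c,(100,60,400,300),(500,400)); b=ov(g,d,(200,90,320,210),(300,300)); b=np.vstack([b,cv2.resize(t[120:200,260:380],(300,200))])
bb=np.zeros((600,800,3),np.uint8); bb[:400,:500]=a; bb[:500,500:]=b
# switch zoom
p=proj(c,[.56,-.03,.08])[0]; print("sw",p)
# pumps in top image
q=cv2.resize(t[190:255,135:165],(92,200),interpolation=cv2.INTER_CUBIC); bb[400:,:92]=q
q=cv2.resize(t[190:255,355:385],(92,200),interpolation=cv2.INTER_CUBIC); bb[400:,100:192]=q
bb[400:,200:500]=cv2.resize(g[100:220,150:330],(300,200),interpolation=cv2.INTER_CUBIC)
cv2.imwrite("pics/final.png",bb)
E
```

```text
t 40.85 tcp [ 0.597  -0.1936  0.2973] z [ 0.299 -0.025 -0.954] y [ 0.078  0.997 -0.002] q [ 0.63  0.35 -0.5   1.76  0.19  0.78  1.56] F [0.4 0.5 0.1] op 0.0499 g 0.0
[[347. 180.]
 [381. -11.]
 [174. 180.]
 [139. -10.]]
sw [444.99717891  39.73654938]
```

```bash
python3 - <<'E'
from plan import *
f,c=load("w12"); hsv=cv2.cvtColor(f,cv2.COLOR_BGR2HSV); m=cv2.inRange(hsv,(80,90,40),(100,255,255))
for n in range(1,5):
    ex=[proj(c,bay(n)-u*d+[0,0,.016])[0] for d in(.118,.012)]
    out=[]
    for e in ex:
        col=int(round(e[0])); r=np.where(np.diff(np.r_[0,m[:,col]>0].astype(int)))[0]; r=r[abs(r-e[1])<12]; out.append((e.round(1).tolist(),r.tolist()))
    print(n,out)
obs=[("w1",(469,92)),("w2",(460,285)),("w3",(174,404))]
A=[];b=[]
for n,p in obs:
    _,c=load(n); p=np.array(p)*.64; o=-c["R"].T@c["t"]; d=c["R"].T@np.linalg.solve(c["mtx"],[*p,1]); d/=np.linalg.norm(d); P=np.eye(3)-np.outer(d,d); A.append(P); b.append(P@o)
X=np.linalg.lstsq(np.vstack(A),np.concatenate(b),rcond=None)[0]; print("knob",X.round(4),[np.abs(Pi@X-bi).max().round(4) for Pi,bi in zip(A,b)])
print("in dock",Ro.from_euler("z",-YAW).apply(X-DOCK).round(4))
E
```

```text
1 [([368.6, 88.3], [85, 91]), ([351.7, 178.8], [180])]
2 [([296.3, 88.5], [86, 92]), ([290.9, 178.9], [181])]
3 [([224.2, 88.7], [86, 92]), ([230.2, 179.1], [180])]
4 [([152.1, 88.9], [86, 91]), ([169.5, 179.2], [180])]
knob [ 0.5942 -0.0122  0.0825] [np.float64(0.0003), np.float64(0.0004), np.float64(0.0002)]
in dock [-0.0472  0.1808  0.0825]
```

All four irons sit at the predicted pixels, within 1–2 px. The knob triangulates to dock (-0.047, 0.181, 0.0825). I'll push it over with shut fingers.

```bash
python3 - <<'E'
from plan import *
w=lambda x,z:DOCK+Ro.from_euler("z",YAW).apply([x,.181,z])
for x,z in((-.085,.17),(-.085,.074),(-.066,.074),(-.012,.074)): print(w(x,z).round(4)); go(w(x,z),ori(0)*FL)
E
```

```text
[ 0.5565 -0.0093  0.17  ]
shift [-0.038   0.1818 -0.121 ] turn [ 1.24 16.89  0.06]
[ 0.5565 -0.0093  0.074 ]
shift [-0.038   0.1818 -0.217 ] turn [ 1.24 16.89  0.06]
[ 0.5754 -0.0107  0.074 ]
shift [-0.0191  0.1804 -0.217 ] turn [ 1.24 16.89  0.06]
[ 0.6293 -0.0146  0.074 ]
shift [ 0.0348  0.1764 -0.217 ] turn [ 1.24 16.89  0.06]
```

Emit:
send_rows(
  increments=[
    [[0,-0.01,0.045,-0.02,0.6,8,0],[0,-0.02,0.09,-0.04,1.2,16.9,0],[0,-0.03,0.135,-0.06,1.2,16.9,0],[0,-0.038,0.182,-0.09,1.2,16.9,0],[0,-0.038,0.182,-0.13,1.2,16.9,0],[0,-0.038,0.182,-0.17,1.2,16.9,0],[0,-0.038,0.182,-0.2,1.2,16.9,0],[0,-0.038,0.182,-0.217,1.2,16.9,0],[0,-0.038,0.182,-0.217,1.2,16.9,0],[0,-0.028,0.181,-0.217,1.2,16.9,0],[0,-0.018,0.18,-0.217,1.2,16.9,0],[0,-0.008,0.179,-0.217,1.2,16.9,0],[0,0.002,0.178,-0.217,1.2,16.9,0],[0,0.012,0.177,-0.217,1.2,16.9,0],[0,0.022,0.177,-0.217,1.2,16.9,0],[0,0.03,0.176,-0.217,1.2,16.9,0],[0,0.03,0.176,-0.217,1.2,16.9,0]],
  ],
)

```text
clock: 42.7
tool_pos: [0.6242, -0.0149, 0.0745]
ee_rot: [-0.116, -3.137, 0.002]
ft_force: [-6.7, 0.9, 5.1]
opening: -0.004
grasp_force: 4.2
```

```bash
python3 - <<'E'
from plan import *
s,M=st(); print(Ro.from_euler("z",-YAW).apply(s["tool_pos"]-DOCK))
E
```

```text
t 42.7 tcp [ 0.6242 -0.0149  0.0745] z [-0.003 -0.001 -1.   ] y [ 0.074  0.997 -0.001] q [ 0.19  0.7  -0.4   1.75  0.37  0.77  1.1 ] F [-6.7  0.9  5.1] op -0.0004 g 4.184601120650768
[-0.01705137  0.18036388  0.07451185]
```

Emit:
send_rows(
  increments=[
    [[0,0.003,0,0,0,0,0],[0,0.006,0,0,0,0,0],[0,0.006,0,0,0,0,0]],
  ],
)

```text
clock: 43.0
tool_pos: [0.6249, -0.0149, 0.0742]
ee_rot: [-0.115, -3.128, 0.005]
ft_force: [-23.4, -0.4, 16.9]
opening: 0.004
grasp_force: 14.6
```

The lever is hard against its stop (on). I'll back off, rise, and go to look at pump 1.

Emit:
send_rows(
  increments=[
    [[0,-0.02,0,0,0,0,0],[0,-0.03,0,0.03,0,0,0],[0.03,-0.03,0,0.08,0,0,0],[0.05,-0.03,0.02,0.13,0,0,0],[0.06,-0.05,0.06,0.18,0,0,3],[0.06,-0.07,0.1,0.22,0,0,6],[0.06,-0.09,0.15,0.24,0,0,9],[0.06,-0.11,0.2,0.24,0,0,12],[0.06,-0.12,0.25,0.24,0,0,15],[0.06,-0.12,0.3,0.24,0,0,17],[0.06,-0.12,0.35,0.24,0,0,17],[0.06,-0.12,0.4,0.24,0,0,17],[0.06,-0.12,0.4,0.24,0,0,17],[0.06,-0.12,0.4,0.24,0,0,17]],
  ],
)

```text
clock: 44.4
tool_pos: [0.5088, 0.3915, 0.3147]
ee_rot: [0.361, -3.121, -0.006]
ft_force: [-0.4, 0.1, 0.0]
opening: 0.704
grasp_force: 0.0
```

```bash
cat > pump.py <<'E'
from plan import *
def pump(cam,name,guess,rad=.17):
    f,c=shot(cam,name); hsv=cv2.cvtColor(f,cv2.COLOR_BGR2HSV)
    m=cv2.inRange(hsv,(0,0,110),(179,60,255))
    k,l,s,ce=cv2.connectedComponentsWithStats(m)
    for i in range(1,k):
        if s[i,4]<60: continue
        ys,xs=np.where(l==i); pts=np.column_stack([xs,ys]).astype(np.float32)
        (cx,cy),(w,h),a=cv2.minAreaRect(pts); bx=cv2.boxPoints(((cx,cy),(w,h),a))
        if w>h: e1,e2=(bx[0]+bx[1])/2,(bx[2]+bx[3])/2
        if np.linalg.norm(bx[0]-bx[1])<np.linalg.norm(bx[1]-bx[2]): e1,e2=(bx[0]+bx[1])/2,(bx[2]+bx[3])/2
        else: e1,e2=(bx[1]+bx[2])/2,(bx[3]+bx[0])/2
        X1,X2=back(c,e1,.014),back(c,e2,.014); L=np.linalg.norm(X1-X2); mid=(X1+X2)/2
        if np.linalg.norm(mid[:2]-guess)<rad and L<.25 and min(w,h)<max(w,h)/2.5:
            d=X1-X2; d*=np.sign(d[0]); print(cam,s[i,:4],"mid",mid.round(4),"L",L.round(4),"W",round(min(w,h),1),"yaw",np.degrees(np.arctan2(d[1],d[0])).round(2))
E
python3 - <<'E'
from pump import *
st()
pump("wrist","w13",[.425,.386]); pump("top","t13",[.425,.386]); pump("top","t13b",[.42,-.366])
E
```

```text
t 44.4 tcp [0.5088 0.3915 0.3147] z [-0.     0.004 -1.   ] y [-0.228  0.974  0.004] q [-0.37  0.52 -0.62  1.4   0.3   1.31  0.8 ] F [-0.4  0.1  0. ] op 0.0601 g 0.0
wrist [262  15  18 117] mid [0.426  0.3856 0.014 ] L 0.1312 W 17.0 yaw 12.93
top [368 202  10  40] mid [ 0.4221 -0.3643  0.014 ] L 0.1326 W 6.5 yaw 2.31
```

Pump 1 is at (0.426, 0.386), yaw 12.9°, the same spot as before. Grasping it.

```bash
python3 - <<'E'
from plan import *
R=ori(0,np.radians(12.93))*FL
go([.426,.3856,.08],R); go([.426,.3856,.014],R)
E
```

```text
shift [-0.0856  0.0008 -0.2347] turn [0.05 0.08 0.18]
shift [-0.0856  0.0008 -0.3007] turn [0.05 0.08 0.18]
```

Emit:
send_rows(
  increments=[
    [[0.05,-0.02,0,-0.04,0,0,0],[0.05,-0.04,0,-0.08,0,0,0],[0.05,-0.06,0,-0.12,0,0,0],[0.05,-0.075,0.001,-0.16,0,0,0],[0.05,-0.0856,0.001,-0.2,0,0,0],[0.05,-0.0856,0.001,-0.24,0,0,0],[0.05,-0.0856,0.001,-0.27,0,0,0.2],[0.05,-0.0856,0.001,-0.29,0,0,0.2],[0.05,-0.0856,0.001,-0.296,0,0,0.2],[0.05,-0.0856,0.001,-0.299,0,0,0.2],[0.05,-0.0856,0.001,-0.299,0,0,0.2]],
  ],
)

```text
clock: 45.65
tool_pos: [0.4263, 0.3858, 0.0167]
ee_rot: [-0.353, 3.119, -0.0]
ft_force: [0.0, -0.0, -0.1]
opening: 0.583
grasp_force: 0.0
```

Emit:
send_rows(
  increments=[
    [[0,0,0,0,0,0,0],[0,0,0,0,0,0,0],[0,0,0,0,0,0,0],[0,0,0,0,0,0,0],[0,0,0,0,0,0,0]],
  ],
  grip_force=80,
)

```text
clock: 46.15
tool_pos: [0.4261, 0.3863, 0.0173]
ee_rot: [-0.354, 3.119, -0.0]
ft_force: [-1.2, -1.4, 9.3]
opening: 0.199
grasp_force: 78.0
```

```bash
python3 - <<'E'
from plan import *
st(); R=ori(0,RY)*FL
for n in(1,2,3): print(clip(n).round(4))
go(clip(1)+[0,0,.07],R)
E
```

```text
t 46.15 tcp [0.4261 0.3863 0.0173] z [ 0.003  0.    -1.   ] y [-0.224  0.975 -0.   ] q [-0.53  0.75 -0.46  1.92  0.56  0.61  0.45] F [-1.2 -1.4  9.3] op 0.017 g 78.03810238838196
[0.6372 0.2566 0.05  ]
[0.6273 0.1853 0.05  ]
[0.6174 0.114  0.05  ]
shift [ 0.2111 -0.1297  0.1027] turn [ 1.000e-02  1.700e-01 -2.083e+01]
```

Emit:
send_rows(
  increments=[
    [[0,0,0,0.02,0,0,0],[0,0.01,-0.01,0.06,0,0,-4],[0,0.04,-0.03,0.1,0,0,-8],[0,0.08,-0.05,0.12,0,0,-12],[0,0.12,-0.08,0.12,0,0,-16],[0,0.16,-0.1,0.12,0,0,-20.8],[0,0.19,-0.12,0.11,0,0,-20.8],[0,0.211,-0.13,0.1,0,0,-20.8],[0,0.211,-0.13,0.09,0,0,-20.8],[0,0.211,-0.13,0.085,0,0,-20.8],[0,0.211,-0.13,0.085,0,0,-20.8]],
  ],
)

```text
clock: 47.25
tool_pos: [0.6349, 0.2569, 0.1003]
ee_rot: [-0.212, -3.134, 0.002]
ft_force: [-0.5, 0.9, -0.5]
opening: 0.195
grasp_force: 78.6
```

```bash
python3 - <<'E'
from plan import *
st(); R=ori(0,RY)*FL
go(clip(1)+[0,0,.0053],R)
f,c=shot("wrist","w14")
# pump nozzle/knob collars in wrist view: compare projected axis at current height with picture later
p=[proj(c,clip(1)+Ro.from_euler("z",RY).apply([x,0,.04]))[0].round(1) for x in(-.064,-.076,.064)]; print(p)
hsv=cv2.cvtColor(f,cv2.COLOR_BGR2HSV); m=cv2.inRange(hsv,(0,0,110),(179,60,255))
for r in range(40,140,12):
    print(r,[int(v) for v in np.where(np.diff((m[r]>0).astype(int)))[0]])
E
```

```text
t 47.25 tcp [0.6349 0.2569 0.1003] z [-0.001 -0.001 -1.   ] y [ 0.135  0.991 -0.001] q [-0.2   0.75 -0.45  1.55  0.38  0.93  0.66] F [-0.5  0.9 -0.5] op 0.0167 g 78.55976700782776
shift [ 0.0022 -0.0003 -0.045 ] turn [ 0.05 -0.05 -0.13]
[array([260.2, 131.6]), array([260.3, 101.7]), array([259.5, 372.2])]
40 [247, 271]
52 [247, 271]
64 [247, 271]
76 [241, 277]
88 [241, 277]
100 [154, 209, 225, 292, 336]
112 [161, 162, 167, 201, 225, 292, 308, 309, 335]
124 [166, 199, 226, 291, 334]
136 [67, 83, 96, 98, 191, 192, 235, 284, 288, 333]
```

Well aligned (centre column 259 against 260 predicted). Pressing down.

Emit:
send_rows(
  increments=[
    [[0,0.002,0,-0.02,0,0,0],[0,0.002,0,-0.027,0,0,0],[0,0.002,0,-0.032,0,0,0],[0,0.002,0,-0.037,0,0,0],[0,0.002,0,-0.042,0,0,0],[0,0.002,0,-0.045,0,0,0],[0,0.002,0,-0.046,0,0,0],[0,0.002,0,-0.046,0,0,0]],
  ],
  grip_force=100,
)

```text
clock: 48.1
tool_pos: [0.6383, 0.2562, 0.0554]
ee_rot: [0.214, 3.133, -0.001]
ft_force: [-1.4, 3.6, 3.3]
opening: 0.186
grasp_force: 101.4
```

Emit:
send_rows(
  increments=[
    [[0,0,0,-0.002,0,0,0],[0,0,0,-0.004,0,0,0],[0,0,0,-0.004,0,0,0]],
  ],
)

```text
clock: 48.4
tool_pos: [0.6384, 0.2563, 0.055]
ee_rot: [0.215, 3.131, -0.001]
ft_force: [-13.0, -1.8, 34.9]
opening: 0.19
grasp_force: 105.4
```

Emit:
send_rows(
  increments=[
    [[0,0,0,0.001,0,0,0],[0.05,0,0,0.001,0,0,0],[0.05,0,0,0.001,0,0,0],[0.05,0,0,0.001,0,0,0],[0.05,0,0,0.03,0,0,0],[0.05,0,0,0.07,0,0,0],[0.05,0,0,0.11,0,0,0],[0.05,-0.01,-0.03,0.15,0,0,1],[0.05,-0.02,-0.07,0.19,0,0,2],[0.05,-0.03,-0.12,0.23,0,0,3],[0.05,-0.04,-0.17,0.24,0,0,4],[0.05,-0.05,-0.22,0.24,0,0,5],[0.05,-0.06,-0.27,0.24,0,0,6],[0.05,-0.07,-0.32,0.24,0,0,7],[0.05,-0.08,-0.37,0.24,0,0,8],[0.05,-0.09,-0.42,0.24,0,0,10],[0.05,-0.1,-0.47,0.24,0,0,10],[0.05,-0.115,-0.52,0.24,0,0,10],[0.05,-0.125,-0.57,0.24,0,0,10],[0.05,-0.13,-0.62,0.24,0,0,10]],
  ],
)

```text
clock: 50.4
tool_pos: [0.5116, -0.3353, 0.2908]
ee_rot: [-0.058, 3.141, -0.002]
ft_force: [1.1, 0.4, -0.9]
opening: 0.587
grasp_force: 0.0
```

Emit:
send_rows(
  increments=[
    [[0.05,0,0,0,0,0,0],[0.05,0,0,0,0,0,0]],
  ],
)

```text
clock: 50.6
tool_pos: [0.5121, -0.3345, 0.2901]
ee_rot: [0.054, -3.141, 0.0]
ft_force: [0.1, 0.2, 0.3]
opening: 0.583
grasp_force: 0.0
```

```bash
python3 - <<'E'
from pump import *
st()
pump("wrist","w15",[.425,-.366]); pump("top","t15b",[.42,-.366]); pump("top","t15",[.637,.2566],.06);pump("top","t15",[.426,.386],.1)
E
```

```text
t 50.6 tcp [ 0.5121 -0.3345  0.2901] z [-0. -0. -1.] y [-0.034  0.999 -0.   ] q [ 0.82  0.47 -0.5   1.53  0.24  1.2   1.88] F [0.1 0.2 0.3] op 0.0498 g 0.0
wrist [225   0  22 126] mid [ 0.4201 -0.3646  0.014 ] L 0.1312 W 18.4 yaw 2.54
wrist [56 80 68 36] mid [ 0.4568 -0.5274  0.014 ] L 0.0769 W 23.8 yaw 69.69
top [368 202  10  39] mid [ 0.4233 -0.3642  0.014 ] L 0.1301 W 6.4 yaw 2.31
top [175 140  23  48] mid [0.6319 0.2736 0.014 ] L 0.1658 W 17.8 yaw -8.21
```

Pump 2 hasn't moved: (0.422, -0.3645), yaw 2.5°.

Emit:
send_rows(
  increments=[
    [[0.05,-0.02,-0.01,-0.04,0,0,0],[0.05,-0.04,-0.02,-0.08,0,0,0.6],[0.05,-0.06,-0.03,-0.12,0,0,0.6],[0.05,-0.08,-0.03,-0.16,0,0,0.6],[0.05,-0.09,-0.03,-0.2,0,0,0.6],[0.05,-0.09,-0.03,-0.235,0,0,0.6],[0.05,-0.09,-0.03,-0.26,0,0,0.6],[0.05,-0.09,-0.03,-0.27,0,0,0.6],[0.05,-0.09,-0.03,-0.2735,0,0,0.6],[0.05,-0.09,-0.03,-0.2735,0,0,0.6]],
  ],
)

```text
clock: 51.8
tool_pos: [0.4239, -0.3627, 0.0181]
ee_rot: [-0.077, 3.139, -0.002]
ft_force: [-0.1, 0.9, 1.0]
opening: 0.584
grasp_force: 0.0
```

Emit:
send_rows(
  increments=[
    [[0,0,0,0,0,0,0],[0,0,0,0,0,0,0],[0,0,0,0,0,0,0],[0,0,0,0,0,0,0],[0,0,0,0,0,0,0]],
  ],
  grip_force=100,
)

```text
clock: 52.3
tool_pos: [0.4237, -0.3635, 0.019]
ee_rot: [-0.075, 3.138, -0.004]
ft_force: [-1.7, 0.5, 10.4]
opening: 0.188
grasp_force: 97.8
```

```bash
python3 - <<'E'
from plan import *
st(); go(clip(3)+[0,0,.05],ori(0,RY)*FL)
E
```

```text
t 52.3 tcp [ 0.4237 -0.3635  0.019 ] z [ 0.003 -0.002 -1.   ] y [-0.048  0.999 -0.003] q [ 0.85  0.71 -0.35  1.96  0.46  0.54  1.8 ] F [-1.7  0.5 10.4] op 0.016 g 97.80984878540039
shift [0.1938 0.4775 0.081 ] turn [  0.15   0.15 -10.61]
```

Emit:
send_rows(
  increments=[
    [[0,0,0,0.02,0,0,0],[0,0,0.01,0.06,0,0,0],[0,0,0.04,0.1,0,0,-1],[0,0.01,0.07,0.14,0,0,-2],[0,0.03,0.11,0.17,0,0,-3],[0,0.05,0.15,0.18,0,0,-4],[0,0.07,0.19,0.18,0,0,-5],[0,0.09,0.23,0.18,0,0,-6],[0,0.11,0.27,0.18,0,0,-7],[0,0.13,0.31,0.18,0,0,-8],[0,0.15,0.35,0.18,0,0,-9],[0,0.165,0.39,0.17,0,0,-10],[0,0.18,0.43,0.15,0,0,-10.6],[0,0.194,0.46,0.13,0,0,-10.6],[0,0.194,0.4775,0.11,0,0,-10.6],[0,0.194,0.4775,0.09,0,0,-10.6],[0,0.194,0.4775,0.085,0,0,-10.6],[0,0.194,0.4775,0.085,0,0,-10.6]],
  ],
)

```text
clock: 54.1
tool_pos: [0.6167, 0.1138, 0.1023]
ee_rot: [0.216, 3.134, -0.003]
ft_force: [-0.8, -0.5, -0.3]
opening: 0.187
grasp_force: 98.3
```

```bash
python3 - <<'E'
from plan import *
st(); R=ori(0,RY)*FL
go(clip(3)+[0,0,.007],R)
f,c=shot("wrist","w16")
print([proj(c,clip(3)+Ro.from_euler("z",RY).apply([x,0,.045]))[0].round(1) for x in(-.064,-.076)])
m=cv2.inRange(cv2.cvtColor(f,cv2.COLOR_BGR2HSV),(0,0,110),(179,60,255))
for r in range(40,150,12): print(r,[int(v) for v in np.where(np.diff((m[r]>0).astype(int)))[0]])
E
```

```text
t 54.1 tcp [0.6167 0.1138 0.1023] z [-0.    -0.002 -1.   ] y [ 0.137  0.991 -0.002] q [-0.01  0.67 -0.41  1.72  0.35  0.82  0.86] F [-0.8 -0.5 -0.3] op 0.0159 g 98.27234387397766
shift [ 0.0007  0.0002 -0.0453] turn [ 0.1  -0.    0.01]
[array([260.7, 129. ]), array([260.7,  98.2])]
40 [249, 273]
52 [249, 273]
64 [249, 273]
76 [243, 279]
88 []
100 [194, 195, 197, 198, 199, 200, 201, 228, 294, 464, 465, 469, 470, 501]
112 [196, 228, 293, 455, 456, 460, 461, 498]
124 [196, 442, 443, 448, 449, 454, 455, 510]
136 [196, 230, 236, 286, 290, 352, 367, 393, 408, 409, 411, 428, 429, 439, 440, 450, 451, 464, 494, 506]
148 [197, 234, 237, 287, 307, 356, 371, 394, 397, 398, 401, 402, 404, 405, 422, 425, 451, 452, 453, 458, 459, 464]
```

Aligned (261 against 260.7). Pressing down.

Emit:
send_rows(
  increments=[
    [[0,0.001,0,-0.02,0,0,0],[0,0.001,0,-0.027,0,0,0],[0,0.001,0,-0.032,0,0,0],[0,0.001,0,-0.037,0,0,0],[0,0.001,0,-0.042,0,0,0],[0,0.001,0,-0.045,0,0,0],[0,0.001,0,-0.046,0,0,0],[0,0.001,0,-0.046,0,0,0]],
  ],
)

```text
clock: 54.95
tool_pos: [0.6179, 0.1146, 0.057]
ee_rot: [0.215, 3.133, -0.002]
ft_force: [-1.9, 1.9, 7.2]
opening: 0.189
grasp_force: 99.5
```

Emit:
send_rows(
  increments=[
    [[0,0,0,-0.002,0,0,0],[0,0,0,-0.003,0,0,0],[0,0,0,-0.003,0,0,0]],
  ],
)

```text
clock: 55.25
tool_pos: [0.6179, 0.1146, 0.0567]
ee_rot: [0.215, 3.132, -0.003]
ft_force: [-11.2, -1.1, 34.0]
opening: 0.187
grasp_force: 102.4
```

Pump 2 is hard on the seat. I'll release, rise and do the final check.

Emit:
send_rows(
  increments=[
    [[0,0,0,0.001,0,0,0],[0.05,0,0,0.001,0,0,0],[0.05,0,0,0.001,0,0,0],[0.05,0,0,0.001,0,0,0],[0.05,0,0,0.03,0,0,0],[0.05,0,0,0.07,0,0,0],[0.05,0,0,0.11,0,0,0],[0.05,0,-0.02,0.15,0,0,0],[0.05,-0.02,-0.05,0.2,0,0,0],[0.05,-0.04,-0.08,0.24,0,0,0],[0.05,-0.05,-0.11,0.28,0,0,0],[0.05,-0.05,-0.14,0.32,0,0,0],[0.05,-0.05,-0.14,0.34,0,0,0],[0.05,-0.05,-0.14,0.34,0,0,0]],
  ],
)

```text
clock: 56.65
tool_pos: [0.5693, -0.0278, 0.3977]
ee_rot: [0.221, 3.126, -0.002]
ft_force: [0.5, 1.0, 0.4]
opening: 0.588
grasp_force: 0.0
```

```bash
python3 - <<'E'
from plan import *
st(); f,c=shot("wrist","w17"); g,_=shot("side","s17"); t,_=shot("top","t17")
br=lambda a:np.clip(255*(a/255.)**.65,0,255).astype(np.uint8)
bb=np.zeros((600,800,3),np.uint8)
bb[:340,:]=br(cv2.resize(f[30:248],(800,340),interpolation=cv2.INTER_CUBIC))
bb[340:,:400]=br(cv2.resize(g[100:256,90:330],(400,260),interpolation=cv2.INTER_CUBIC))
bb[340:,400:]=cv2.resize(t[60:320,40:440],(400,260))
cv2.imwrite("pics/end.png",bb)
E
```

```text
t 56.65 tcp [ 0.5693 -0.0278  0.3977] z [ 0.008 -0.002 -1.   ] y [ 0.141  0.99  -0.001] q [ 0.29  0.34 -0.48  1.44  0.16  1.39  1.23] F [0.5 1.  0.4] op 0.0502 g 0.0
```

View pics/end.png

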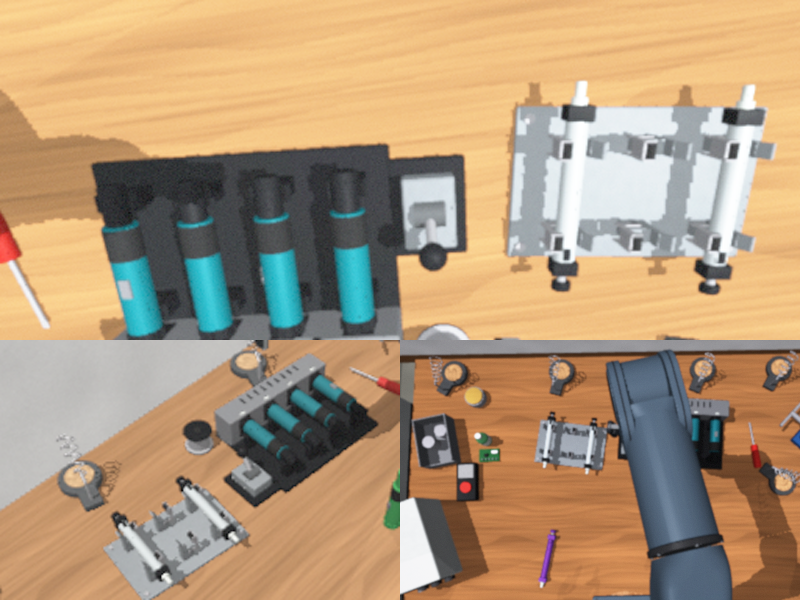

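The picture shows all four irons in the bays, both pumps in clips 1 and 3, and the lever leaning to +x with its knob at (432,257). I'll check the knob numerically and hand in if it agrees.

```bash
python3 - <<'E'
from plan import *
from station import order
_,c=load("w17"); X=back(c,(432*.64,30+257*218/340),.082); k=Ro.from_euler("z",-YAW).apply(X-DOCK); print("knob in dock",k.round(4))
if k[0]>-.002: print(order.close_job())
E
```

```text
knob in dock [0.0067 0.1808 0.082 ]
the job is handed in; nothing more can be done
None
```

All four irons are seated in the dock's bays, the switch lever is hard over to on, both silver pumps are pressed home in rack places 1 and 3, and the job was handed in at about 57 s on the robot's clock.

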